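# Put the memory gear back in its drawer caddy

## Robot

A 6-joint arm with a two-finger parallel gripper is mounted at the origin on the work surface. World frame = base frame: x ahead of the robot, y to its left, z up, the work surface at z = 0. Lengths are in mm, angles in rad, forces in N, time in s.
With the tool pointing down it reaches from about 350 to 875 mm from the base axis. Payload 4.2 kg.
Tool frame: the origin (TCP) lies midway between the tips of the shut fingers; the grasp point (between the pads) lies 19 mm behind it (arm.grip_point_offset is the z of the grasp point in the tool frame, in mm); z points along the fingers, x is the direction in which the jaws open and shut, and the axes are right-handed (so a half turn about z gives the same grasp; the last joint's range is limited). The gripper opens to 85 mm and grips with 20 to 120 N. Pads are 22 mm wide; open, the fingers measure 114 mm over their backs; the gripper's body (76 mm by 85 mm) begins 54 mm behind the grasp point. The pads swing forward as they close: fully open they stand 13 mm farther back than shut.
Start: joints at [1.444, 0.385, 0.008, 0, -1.194, -0.259], TCP at [235.155, 579.052, 231.312] pointing down, gripper open.
Joint ranges: [-3.14, 3.14], [-1.21, 2.06], [-1.07, 1.41], [-3.16, 2.05], [-2.99, -0.16], [-3.1, 3.1]. Speed limits (rad/s): [2.79, 2.79, 3.14, 3.14, 3.14, 3.14].

## Interface

Orientations are given as a unit quaternion [x, y, z, w].
In Python, from bench import arm gives the robot as it stands.
- The arm moves only by the shell command python3 -m jog 'ROWS'. ROWS is JSON, a list of rows, each an object of numbers: "hand": the finger opening in mm, from 0 to 85.4; "dx", "dy", "dz": the shift along the tool's x, y, z in mm; "rx", "ry", "rz": the turn, a rotation vector about the tool's x, y, z in rad. A call has 1 to 5 rows; each row shifts and turns the commanded pose from where the row before left it, along the tool's axes as they then stand; what a row does not reach is not made up. A row lasts 1/12 s, in which the tool goes at most 41.7 mm and 7.16 degrees, less where a joint would pass 70% of its speed; a pose out of reach is approached as far as the arm can. A call with a gripper value outside its range is refused whole. The fingers move at their own pace and stop on an object; the grip force is fixed at half the most. Time passes only in rows, so rows that do not move let the fingers close. It gives the time, the measured TCP pose, the force and the opening at its end, in the units of the state.
- arm.read_state(): the state, without advancing time (a new reading comes with each control period).
- arm.get_image(name): name is "scene" or "side" or "wrist"; returns a dict with "img" (400x640x3 uint8, red, green, blue), "depth" (400x640 float32, mm along the optical axis (not along the pixel's ray), 0 where there is no reading), "intrinsics" (3x3 intrinsics, pixels), "dist" ([k1, k2, p1, p2, k3] as OpenCV has them; the pictures are not rectified), "R" (3x3) and "t" (3): a world point X has camera coordinates R X + t; the wrist camera has in their place "T_tool_cam" (4x4, takes a point from camera to tool coordinates, whose origin is the TCP and whose axes are the tool frame's). Camera axes: x right, y down, z forward; pixel columns grow to the right and rows downward; lengths in mm; the calibration is good to about 2 mm. A picture is of the moment at which its call begins: read the wrist's pose just before it.
- arm.job_done(): hands the job in, once; it reports no verdict.
The state is a dict: "clock": time; "joints": joint angles; "joint_vel": joint speeds; "joint_efforts": joint torques, N m; "position": TCP position; "ee_rot": TCP orientation; "contact_force": force on the tool from outside, world axes, zero at the start; "wrist_torque": the same for the moment, N m; "gripper_width": finger opening in mm.
Only numpy, scipy, OpenCV 4.12 (cv2) and the standard library are available. Lean on these libraries where they do the work, as an engineer would, in place of code of your own. Each camera call takes 0.05 s, during which the arm holds its last target.

## Task

Tidy the desk drawer: put the keyring flash drive, the blue memory stick, the white card reader and the aluminium solid-state drive into the walnut caddy, each lying flat at the bottom of the recess cut to its shape (the keyring goes in the keyhole's round end). Set them down, do not drop them from a height. Leave the eraser and the keyring bottle opener where they lie.

Things in the scene. Friction and masses are not known exactly. Their poses are not given: they have to be found in the camera images.
- flash_drive: Chrome flash drive with keyring, 80 mm long. Origin: centre of underside, z up; starts flat on the drawer floor (10 mm above the desk top). Along x: bare plug (12 wide, 5 thick) +28 to +40 mm; housing to grip, 16 mm wide (y), 12 high, -12 to +28 mm; rigid flat keyring, 36 mm outside diameter, 3 mm wire, centred at -22 mm.
- memory_stick: Blue translucent plastic memory stick, 74 mm long, no ring. Origin: centre of underside, z up; starts flat on the drawer floor (10 mm above the desk top). Along x: plastic body to grip, 18 mm wide (y), 12 high, -37 to +23 mm; bare metal plug (12 wide, 5 thick) +23 to +37 mm.
- card_reader: White card reader block, square, 50 x 50 mm, 18 mm high, two black slots across its top. Origin: centre of underside, z up; starts flat on the drawer floor (10 mm above the desk top). x, y along its sides.
- solid_state_drive: Portable solid-state drive: flat aluminium slab 76 (x) x 52 (y) x 14 mm high, rounded edges, one black band. Origin: centre of underside, z up; starts flat on the drawer floor (10 mm above the desk top). A loose glass paperweight, 60 mm wide, 32 high, may lie 30 mm or more beside any of the things; it is not part of the job.
- eraser: Look-alike, not to be moved: white eraser block 58 (x) x 36 (y) x 16 mm in a brown cardboard sleeve. Origin: centre of underside, z up; starts flat on the drawer floor (10 mm above the desk top). The drawer round it all is fixed: walls 60 mm, front 72 mm above the desk top; inside x 0.36 to 0.74, y -0.395 to 0.395 m in the world.
- bottle_opener: Look-alike, not to be moved: chrome keyring bottle opener 76 mm long (x), 6 mm thick, an open loop 33 mm across at +x, a bar, a keyring at -x. Origin: centre of underside, z up; starts flat on the drawer floor (10 mm above the desk top). 
- insert_keyhole: Walnut insert 108 (x) x 82 (y) x 12 mm, fixed, one of four side by side along y in the low caddy, 86 mm apart, order varies. Origin: centre of underside; z up. Cork-floored recess centred on it (floor z 6, rim z 12 mm). Keyhole recess for the flash drive: 96 mm along x, slot 32 mm wide, its -x half widened to a round end 52 mm across (centre x -22 mm) for the keyring: drive's x along insert's x.
- insert_slot: Walnut insert 108 (x) x 82 (y) x 12 mm, fixed, one of four side by side along y in the low caddy, 86 mm apart, order varies. Origin: centre of underside; z up. Cork-floored recess centred on it (floor z 6, rim z 12 mm). Narrow straight recess for the memory stick, 90 (x) x 34 (y) mm, either way round.
- insert_square: Walnut insert 108 (x) x 82 (y) x 12 mm, fixed, one of four side by side along y in the low caddy, 86 mm apart, order varies. Origin: centre of underside; z up. Cork-floored recess centred on it (floor z 6, rim z 12 mm). Square recess for the card reader, 66 x 66 mm, any side first.
- insert_wide: Walnut insert 108 (x) x 82 (y) x 12 mm, fixed, one of four side by side along y in the low caddy, 86 mm apart, order varies. Origin: centre of underside; z up. Cork-floored recess centred on it (floor z 6, rim z 12 mm). Wide recess for the solid-state drive, 92 (x) x 68 (y) mm, either way round.

How it is judged (in metres and radians):
At the end, for the whole second after the job is handed in: Flash drive in keyhole, stick in narrow slot, reader in square, solid-state drive in wide recess: each released, at rest, flat (0.08 rad), underside 3 to 8 mm above the insert's origin and centre within 14 mm of the insert's; eraser and bottle opener within 20 mm of their starts (horizontal distance between flash_drive and insert_keyhole below 0.014 m and z of flash_drive in the frame of insert_keyhole between 0.003 and 0.008 m and angle between each of flash_drive, memory_stick, card_reader, solid_state_drive's own z axis and vertical below 0.08 rad and linear speed of each of flash_drive, memory_stick, card_reader, solid_state_drive below 0.02 m/s and angular speed of each of flash_drive, memory_stick, card_reader, solid_state_drive below 0.2 rad/s and horizontal distance between memory_stick and insert_slot below 0.014 m and z of memory_stick in the frame of insert_slot between 0.003 and 0.008 m and horizontal distance between card_reader and insert_square below 0.014 m and z of card_reader in the frame of insert_square between 0.003 and 0.008 m and horizontal distance between solid_state_drive and insert_wide below 0.014 m and z of solid_state_drive in the frame of insert_wide between 0.003 and 0.008 m and distance of each of eraser, bottle_opener from where it was at the start of the episode below 0.02 m); the robot touches nothing.
It fails at once if the eraser or the bottle opener is moved by more than 20 mm (distance of any of eraser, bottle_opener from where it was at the start of the episode above 0.02 m).
It fails at once if the keyring flash drive is let go in the air, its underside more than 50 mm above the desk top (30 mm above the recess floors) (height (world z) of flash_drive above 0.05 m and contact force between flash_drive and the fingers below 0.01 N).
It fails at once if the memory stick is let go in the air, its underside more than 50 mm above the desk top (30 mm above the recess floors) (height (world z) of memory_stick above 0.05 m and contact force between memory_stick and the fingers below 0.01 N).
It fails at once if the card reader is let go in the air, its underside more than 50 mm above the desk top (30 mm above the recess floors) (height (world z) of card_reader above 0.05 m and contact force between card_reader and the fingers below 0.01 N).
It fails at once if the solid-state drive is let go in the air, its underside more than 50 mm above the desk top (30 mm above the recess floors) (height (world z) of solid_state_drive above 0.05 m and contact force between solid_state_drive and the fingers below 0.01 N).
It also fails if it takes over 93 s, if anything falls off the work surface, if the arm or the gripper's body presses on something with over 40 N, if the wrist force passes 120 N, or if a joint passes its speed limit or range.

## Working session

There is one attempt and no reset: what is moved stays moved. The work goes in short steps, Python scripts to look and compute and a shell command to move; the robot and the scene stay as the last step left them, time stands still between calls to the robot, and variables do not carry over. Pictures are saved under pics/ and viewed, and the job is handed in when it is done.

```bash
mkdir -p pics; ls; python3 - <<'E'
from bench import arm
import cv2,pickle
s=arm.read_state();print({k:s[k] for k in('clock','position','ee_rot','gripper_width')},arm.grip_point_offset)
for n in("scene","side","wrist"):
    d=arm.get_image(n);cv2.imwrite(f"pics/{n}0.png",d["img"][:,:,::-1]);pickle.dump(d,open(f"{n}0.pkl","wb"))
    print(n,d["intrinsics"],d["dist"],d.get("R"),d.get("t"),d.get("T_tool_cam"))
E
```

```text
pics
{'clock': 0.0, 'position': array([234.95262874, 578.51109838, 230.194767  ]), 'ee_rot': array([-5.58355169e-01,  8.29601254e-01, -6.74835443e-04, -8.99754164e-04]), 'gripper_width': 85.21281482226597} -18.700000000000003
scene [[475.39195503   0.         317.30854839]
 [  0.         475.39195503 205.8577056 ]
 [  0.           0.           1.        ]] [-0.08490805  0.          0.          0.          0.        ] [[-0.04820431  0.9988225  -0.00547371]
 [ 0.85236992  0.03827824 -0.52153648]
 [-0.52071284 -0.02980593 -0.85321143]] [  21.69424757 -418.87871101 1298.51506427] None
side [[426.05227725   0.         320.39997455]
 [  0.         426.05227725 206.58463023]
 [  0.           0.           1.        ]] [-0.07849251  0.          0.          0.          0.        ] [[-0.87732256 -0.47988976 -0.00330798]
 [-0.32424056  0.59782215 -0.73312805]
 [ 0.35379823 -0.6421172  -0.68008258]] [499.67849568 215.01526637 665.91129438] None
wrist [[294.32411863   0.         319.08302102]
 [  0.         294.32411863 200.31792476]
 [  0.           0.           1.        ]] [-0.00829618  0.          0.          0.          0.        ] None None [[ 9.99999123e-01 -3.51639333e-04  1.27688925e-03  7.94976622e-01]
 [ 2.91804310e-06  9.64692449e-01  2.63378965e-01 -6.61425014e+01]
 [-1.32441982e-03 -2.63378731e-01  9.64691604e-01 -1.42526691e+02]
 [ 0.00000000e+00  0.00000000e+00  0.00000000e+00  1.00000000e+00]]
```

View pics/scene0.png

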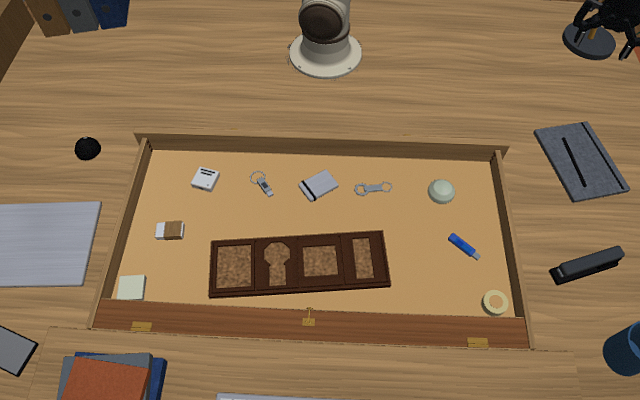

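View pics/side0.png

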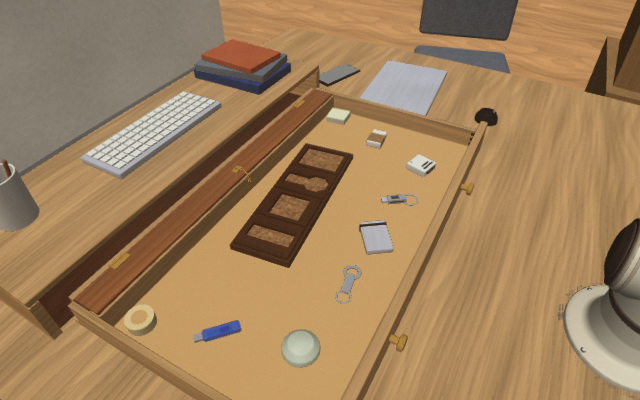

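View pics/wrist0.png

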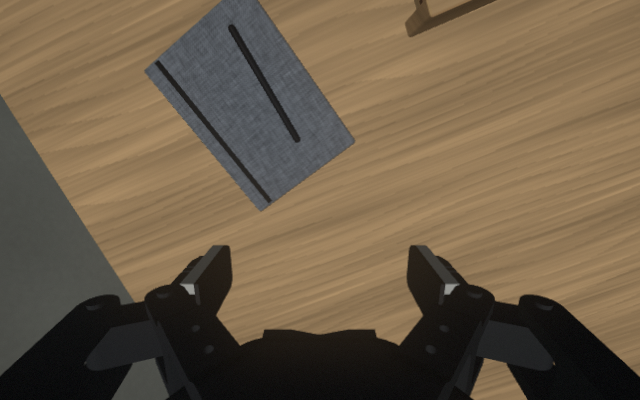

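The scene shows the caddy at (300,264), with its recesses from left to right wide, keyhole, square and slot. The reader is at (205,180), the flash drive at (262,185), the SSD at (320,185), the opener at (373,188), the paperweight at (441,190), the stick at (464,246) and the eraser at (170,230). I'll enlarge crops next.

```bash
python3 - <<'E'
import pickle,cv2,numpy as np
d=pickle.load(open("scene0.pkl","rb"));im=d["img"][:,:,::-1]
def crop(src,n,x0,y0,w,h,k):
    c=cv2.resize(src[y0:y0+h,x0:x0+w],None,fx=k,fy=k,interpolation=cv2.INTER_CUBIC)
    for i in range(0,w,10):
        cv2.line(c,(i*k,0),(i*k,8 if i%50 else 18),(0,0,255),1)
        if (x0+i)%20==0: cv2.putText(c,str(x0+i),(i*k,28),0,.4,(0,0,255),1)
    for i in range(0,h,10):
        cv2.line(c,(0,i*k),(8,i*k),(0,0,255),1); cv2.putText(c,str(y0+i),(10,i*k+4),0,.35,(0,0,255),1)
    cv2.imwrite(f"pics/{n}.png",c)
crop(im,"c1",180,160,110,50,7)
crop(im,"c2",290,160,110,50,7)
crop(im,"c3",200,220,200,85,4)
crop(im,"c4",420,170,80,90,6)
E
```

```text
(no output)
```

View pics/c1.png

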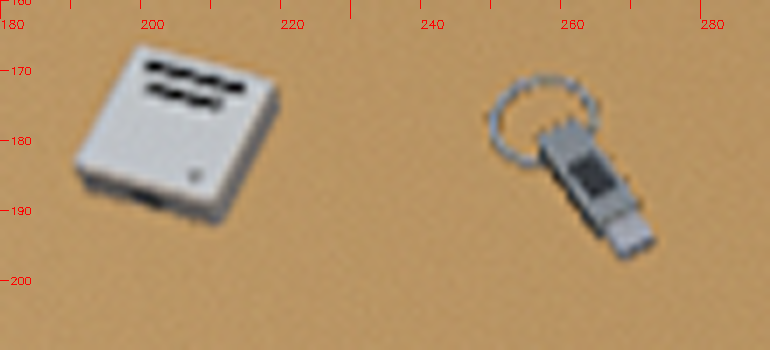

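View pics/c2.png

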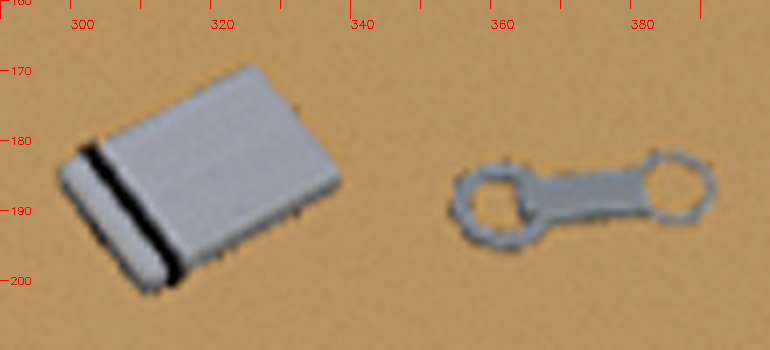

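View pics/c3.png

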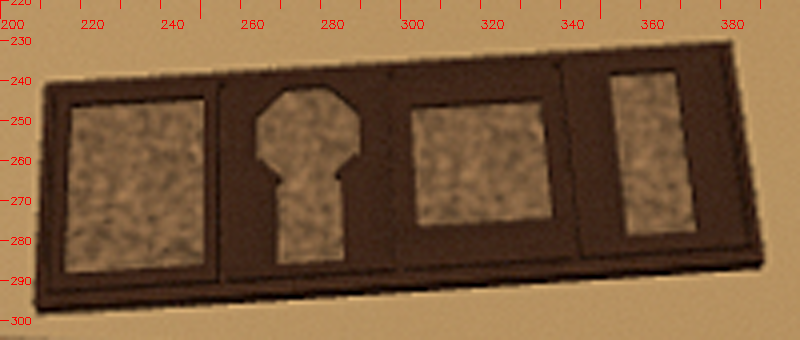

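View pics/c4.png

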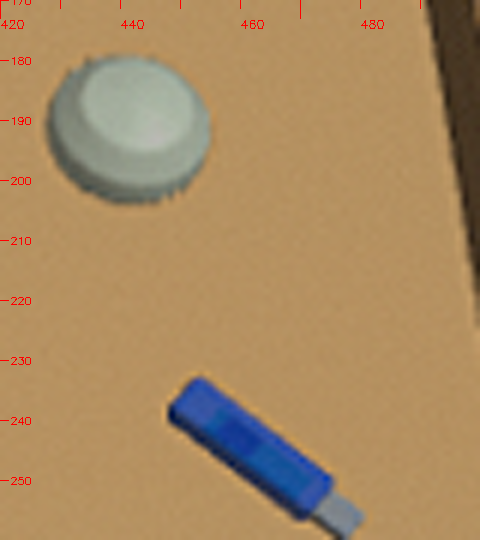

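```bash
cat > h.py <<'E'
import numpy as np,cv2,pickle
from scipy.optimize import least_squares
def ray(d,uv):
    p=cv2.undistortPoints(np.array([[uv]],float),d["intrinsics"],np.array(d["dist"]))[0,0]
    if d.get("R") is not None:
        R=np.array(d["R"]);t=np.array(d["t"]).ravel()
    else: R,t=d["Rw"],d["tw"]
    return -R.T@t, R.T@np.array([p[0],p[1],1])
def at(d,uv,z):
    c,r=ray(d,uv); return c+r*(z-c[2])/r[2]
def fit(P,M):
    # planar rigid fit world P (n,3) to model M (n,2)
    P=np.array(P)[:,:2];M=np.array(M,float);pm,mm=P.mean(0),M.mean(0)
    A=(P-pm);B=(M-mm)
    th=np.arctan2((B[:,0]*A[:,1]-B[:,1]*A[:,0]).sum(),(B*A).sum())
    R=np.array([[np.cos(th),-np.sin(th)],[np.sin(th),np.cos(th)]])
    o=pm-R@mm
    return o,th,np.linalg.norm(P-(M@R.T+o),axis=1)
E
python3 - <<'E'
from h import *
np.set_printoptions(precision=1,suppress=True)
d=pickle.load(open("scene0.pkl","rb"))
def go(n,uvz,M):
    P=[at(d,(u,v),z) for u,v,z in uvz];o,th,r=fit(P,M);print(n,o,"yaw",round(np.degrees(th),1),"res",r)
go("reader",[(200,166.4,28),(219.7,172.1,28),(210.4,188.6,28),(191.1,183.1,28)],[(-25,-25),(-25,25),(25,25),(25,-25)])
go("ssd",[(298.9,184.6,22),(326,169.4,22),(338.7,185.7,22),(311.4,200.7,22)],[(38,-26),(-38,-26),(-38,26),(38,26)])
go("flash",[(257.9,177.1,11.5),(257.1,179.3,22),(264.3,177.1,22),(271,189.3,22),(266.4,192.1,22)],[(-22,0),(-12,-8),(-12,8),(28,8),(28,-8)])
go("stick",[(453.3,232.8,22),(448,237.5,22),(475.3,250,22),(470,255.8,22)],[(-37,9),(-37,-9),(23,9),(23,-9)])
c=lambda y,a,b:[(-a/2,y-b/2),(-a/2,y+b/2),(a/2,y+b/2),(a/2,y-b/2)]
uv=[(218,245.75,20),(251.2,244.5,20),(251.2,286.2,26),(216.2,288,26),(269.25,285.5,26),(286.25,285,26),(302.75,247.25,20),(335.75,245.25,20),(337.75,274.25,26),(305,276.5,26),(352.25,238.75,20),(369,237.5,20),(374.25,277.5,26),(356.75,279,26)]
M=c(-129,92,68)+[(48,-43-16),(48,-43+16)]+c(43,66,66)+c(129,90,34)
go("caddy",uv,M)
o,th,_=fit([at(d,(u,v),z) for u,v,z in uv],M)
for n,y in(("wide",-129),("key",-43),("sq",43),("slot",129)): print(n,o+y*np.array([-np.sin(th),np.cos(th)]))
print("opener loop/ring",at(d,(361.4,189.3),12),at(d,(386.4,187),12),"paper",at(d,(441,193),20),"eraser",at(d,(170,231),18))
E
```

```text
reader [ 445.7 -249. ] yaw -15.7 res [1.2 1.7 2.  2. ]
ssd [450.8   3.5] yaw -53.9 res [2.2 1.4 2.7 2.3]
flash [ 447.7 -120.8] yaw 33.9 res [2.2 0.5 2.8 2.1 2.1]
stick [587.8 308. ] yaw 46.5 res [2.1 1.2 1.7 1.4]
caddy [637.7 -27.9] yaw 6.5 res [2.3 0.8 1.3 0.9 0.4 1.2 0.5 1.  1.  1.1 0.8 1.5 0.4 1.2]
wide [ 652.3 -156. ]
key [642.6 -70.6]
sq [632.8  14.9]
slot [623.1 100.3]
opener loop/ring [451.4  97.7  12. ] [442.8 153.3  12. ] paper [458.4 271.6  20. ] eraser [ 578.1 -303.9   18. ]
```

```bash
cat >> h.py <<'E'
def state():
    from bench import arm
    from scipy.spatial.transform import Rotation as Ro
    s=arm.read_state();R=Ro.from_quat(s["ee_rot"]).as_matrix()
    return s,R,np.array(s["position"])
def plan(x,y,z,phi,n=None,show=True,start=None):
    """rows to reach TCP xyz mm, tool-x azimuth phi deg; rotation spread over rows"""
    s,R,p=state() if start is None else start
    ph=np.degrees(np.arctan2(R[1,0],R[0,0]));d=np.array([x,y,z])-p
    a=(phi-ph+180)%360-180
    n=n or max(1,int(np.ceil(np.linalg.norm(d)/40)),int(np.ceil(abs(a)/7.0)))
    print("pos",p.round(1),"phi",round(ph,1),"tilt",R[2,:2].round(4),"width",round(s["gripper_width"],1),"q6",np.round(s["joints"][5],2),"t",round(s["clock"],2),"dphi",round(a,1),"n",n)
    for i in range(n):
        f=np.radians(ph+a*i/n);w=d/n
        print(i,"dx %.1f dy %.1f dz %.1f rz %.4f"%(w[0]*np.cos(f)+w[1]*np.sin(f),w[0]*np.sin(f)-w[1]*np.cos(f),-w[2],-np.radians(a/n)))
def wrist(name):
    from bench import arm
    s,R,p=state();d=arm.get_image("wrist");T=np.array(d["T_tool_cam"])
    Rc=R@T[:3,:3];c=R@T[:3,3]+p
    d["Rw"]=Rc.T;d["tw"]=-Rc.T@c;d["R"]=None
    cv2.imwrite(f"pics/{name}.png",d["img"][:,:,::-1]);pickle.dump(d,open(name+".pkl","wb"));return d
def crop(name,x0,y0,w,h,k):
    im=cv2.imread(f"pics/{name}.png");c=cv2.resize(im[y0:y0+h,x0:x0+w],None,fx=k,fy=k,interpolation=cv2.INTER_CUBIC)
    for i in range(0,w,20): cv2.line(c,(i*k,0),(i*k,8),(0,0,255),1);cv2.putText(c,str(x0+i),(i*k,20),0,.4,(0,0,255),1)
    for i in range(0,h,20): cv2.line(c,(0,i*k),(8,i*k),(0,0,255),1);cv2.putText(c,str(y0+i),(10,i*k+4),0,.4,(0,0,255),1)
    cv2.imwrite(f"pics/{name}_c.png",c)
E
python3 -c "
from h import *
plan(588,308,150,-43.5)"
```

```text
pos [235.  578.7 230.5] phi -112.1 tilt [ 0.0016 -0.0001] width 85.7 q6 -0.26 t 0.15 dphi 68.6 n 12
0 dx 9.8 dy -35.7 dz 6.7 rz -0.0998
1 dx 13.3 dy -34.6 dz 6.7 rz -0.0998
2 dx 16.7 dy -33.1 dz 6.7 rz -0.0998
3 dx 19.9 dy -31.3 dz 6.7 rz -0.0998
4 dx 22.9 dy -29.1 dz 6.7 rz -0.0998
5 dx 25.7 dy -26.7 dz 6.7 rz -0.0998
6 dx 28.3 dy -24.0 dz 6.7 rz -0.0998
7 dx 30.5 dy -21.1 dz 6.7 rz -0.0998
8 dx 32.5 dy -17.9 dz 6.7 rz -0.0998
9 dx 34.1 dy -14.6 dz 6.7 rz -0.0998
10 dx 35.4 dy -11.1 dz 6.7 rz -0.0998
11 dx 36.3 dy -7.5 dz 6.7 rz -0.0998
```

```bash
python3 -m jog '[{"dx":10,"dy":-36,"dz":7,"rz":-0.1},{"dx":13,"dy":-35,"dz":7,"rz":-0.1},{"dx":17,"dy":-33,"dz":7,"rz":-0.1},{"dx":20,"dy":-31,"dz":7,"rz":-0.1},{"dx":23,"dy":-29,"dz":7,"rz":-0.1}]' && python3 -m jog '[{"dx":26,"dy":-27,"dz":7,"rz":-0.1},{"dx":28,"dy":-24,"dz":7,"rz":-0.1},{"dx":30,"dy":-21,"dz":7,"rz":-0.1},{"dx":32,"dy":-18,"dz":7,"rz":-0.1},{"dx":34,"dy":-15,"dz":7,"rz":-0.1}]' && python3 -m jog '[{"dx":35,"dy":-11,"dz":7,"rz":-0.1},{"dx":36,"dy":-8,"dz":7,"rz":-0.1},{"hand":45},{"hand":45}]'
python3 -c "
from h import *
plan(588,308,150,-43.5);wrist('w1')"
```

```text
pos [235.  578.7 230.5] phi -112.1 tilt [ 0.0016 -0.0001] width 85.7 q6 -0.26 t 0.15 dphi 68.6 n 12
0 dx 9.8 dy -35.7 dz 6.7 rz -0.0998
1 dx 13.3 dy -34.6 dz 6.7 rz -0.0998
2 dx 16.7 dy -33.1 dz 6.7 rz -0.0998
3 dx 19.9 dy -31.3 dz 6.7 rz -0.0998
4 dx 22.9 dy -29.1 dz 6.7 rz -0.0998
5 dx 25.7 dy -26.7 dz 6.7 rz -0.0998
6 dx 28.3 dy -24.0 dz 6.7 rz -0.0998
7 dx 30.5 dy -21.1 dz 6.7 rz -0.0998
8 dx 32.5 dy -17.9 dz 6.7 rz -0.0998
9 dx 34.1 dy -14.6 dz 6.7 rz -0.0998
10 dx 35.4 dy -11.1 dz 6.7 rz -0.0998
11 dx 36.3 dy -7.5 dz 6.7 rz -0.0998$[0]: bad value
```

View pics/w1.png

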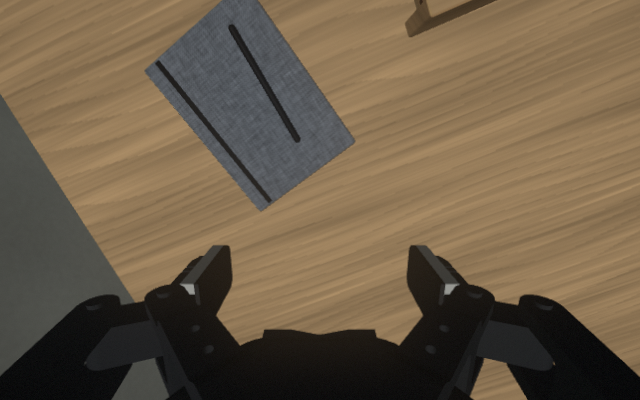

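The picture is unchanged because the call was refused. Rows probably need all the keys.

```bash
python3 -m jog '[{"hand":45,"dx":10,"dy":-36,"dz":7,"rx":0,"ry":0,"rz":-0.1},{"hand":45,"dx":13,"dy":-35,"dz":7,"rx":0,"ry":0,"rz":-0.1},{"hand":45,"dx":17,"dy":-33,"dz":7,"rx":0,"ry":0,"rz":-0.1},{"hand":45,"dx":20,"dy":-31,"dz":7,"rx":0,"ry":0,"rz":-0.1},{"hand":45,"dx":23,"dy":-29,"dz":7,"rx":0,"ry":0,"rz":-0.1}]'
```

```text
clock: 0.62
position: [383.4, 464.7, 195.9]
ee_rot: [0.748, -0.664, 0.0, 0.0]
contact_force: [0.2, 1.0, 0.4]
gripper_width: 45.2
```

```bash
python3 -m jog '[{"hand":45,"dx":26,"dy":-27,"dz":7,"rx":0,"ry":0,"rz":-0.1},{"hand":45,"dx":28,"dy":-24,"dz":7,"rx":0,"ry":0,"rz":-0.1},{"hand":45,"dx":30,"dy":-21,"dz":7,"rx":0,"ry":0,"rz":-0.1},{"hand":45,"dx":32,"dy":-18,"dz":7,"rx":0,"ry":0,"rz":-0.1},{"hand":45,"dx":34,"dy":-15,"dz":7,"rx":0,"ry":0,"rz":-0.1}]' && python3 -m jog '[{"hand":45,"dx":35,"dy":-11,"dz":7,"rx":0,"ry":0,"rz":-0.1},{"hand":45,"dx":36,"dy":-8,"dz":7,"rx":0,"ry":0,"rz":-0.1},{"hand":45,"dx":0,"dy":0,"dz":0,"rx":0,"ry":0,"rz":0}]'
python3 -c "
from h import *
wrist('w2');plan(588,308,150,-43.5)"
```

```text
clock: 1.03
position: [531.1, 353.3, 160.9]
ee_rot: [0.889, -0.458, -0.0, 0.0]
contact_force: [0.7, 1.2, -0.1]
gripper_width: 44.9
clock: 1.28
position: [592.1, 305.7, 144.7]
ee_rot: [0.929, -0.371, -0.001, 0.002]
contact_force: [-0.2, 0.6, -0.4]
gripper_width: 44.9
pos [590.4 307.4 145.3] phi -43.7 tilt [-0.0004  0.003 ] width 45.0 q6 1.66 t 1.33 dphi 0.2 n 1
0 dx -2.2 dy 1.2 dz -4.7 rz -0.0027
```

View pics/w2.png

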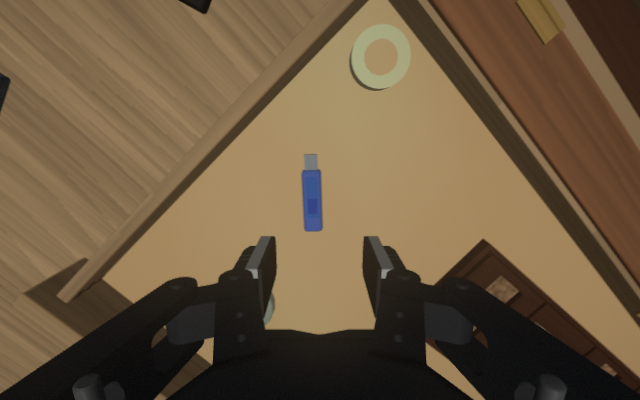

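The stick's body spans (302–321,171) to (305–322,231) with the plug at the top, nearly aligned with the jaws.

```bash
python3 - <<'E'
from h import *
crop('w2',280,140,80,110,6)
d=pickle.load(open('w2.pkl','rb'))
o,th,r=fit([at(d,u,22) for u in((302,170.5),(321,169.5),(322.5,231),(304.5,231.5))],[(23,9),(23,-9),(-37,-9),(-37,9)])
print(o,np.degrees(th),r)
c=np.array([-7,0]);R=np.array([[np.cos(th),-np.sin(th)],[np.sin(th),np.cos(th)]]);print("body centre",R@c+o)
E
```

```text
[586.40045937 308.83073259] 47.99668314092592 [0.61924306 0.32112565 0.46110564 0.37103812]
body centre [581.71624399 303.62898998]
```

View pics/w2_c.png

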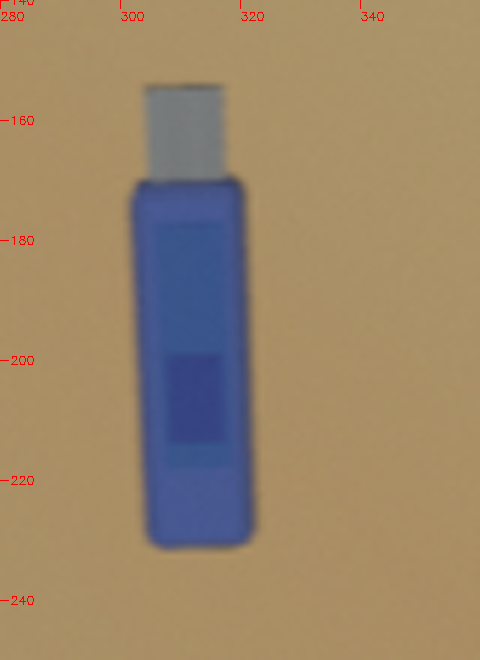

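```bash
python3 -c "
from h import *
plan(583.1,305.1,15,-42)"
```

```text
pos [590.4 307.4 145.3] phi -43.7 tilt [-0.0004  0.003 ] width 45.0 q6 1.66 t 1.33 dphi 1.7 n 4
0 dx -0.9 dy 1.7 dz 32.6 rz -0.0072
1 dx -0.9 dy 1.7 dz 32.6 rz -0.0072
2 dx -0.9 dy 1.7 dz 32.6 rz -0.0072
3 dx -1.0 dy 1.7 dz 32.6 rz -0.0072
```

```bash
python3 -m jog '[{"hand":45,"dx":-1.8,"dy":3.4,"dz":30,"rx":0,"ry":0,"rz":-0.015},{"hand":45,"dx":-1.8,"dy":3.4,"dz":30,"rx":0,"ry":0,"rz":-0.015},{"hand":45,"dx":0,"dy":0,"dz":30,"rx":0,"ry":0,"rz":0},{"hand":45,"dx":0,"dy":0,"dz":25,"rx":0,"ry":0,"rz":0},{"hand":45,"dx":0,"dy":0,"dz":0,"rx":0,"ry":0,"rz":0}]'
python3 -c "
from h import *
plan(583.1,305.1,15,-42)"
```

```text
clock: 1.75
position: [577.3, 306.2, 26.6]
ee_rot: [0.935, -0.356, -0.003, 0.005]
contact_force: [-1.4, 0.0, -1.6]
gripper_width: 45.1
pos [577.3 306.2  26.6] phi -41.7 tilt [-0.0028  0.0111] width 45.1 q6 1.68 t 1.75 dphi -0.3 n 1
0 dx 5.1 dy -3.0 dz 11.6 rz 0.0054
```

```bash
python3 -m jog '[{"hand":45,"dx":0,"dy":0,"dz":0,"rx":0,"ry":0,"rz":0},{"hand":45,"dx":0,"dy":0,"dz":0,"rx":0,"ry":0,"rz":0}]'
python3 -c "
from h import *
plan(583.1,305.1,15,-42)"
```

```text
clock: 1.92
position: [582.3, 309.2, 34.2]
ee_rot: [0.935, -0.355, 0.001, -0.001]
contact_force: [0.5, -0.3, 0.6]
gripper_width: 44.6
pos [582.3 309.2  34.2] phi -41.6 tilt [ 0.001  -0.0028] width 44.6 q6 1.68 t 1.92 dphi -0.4 n 1
0 dx 3.3 dy 2.5 dz 19.2 rz 0.0076
```

```bash
python3 -m jog '[{"hand":45,"dx":1.7,"dy":1.3,"dz":7,"rx":0,"ry":0,"rz":0},{"hand":45,"dx":1.6,"dy":1.2,"dz":7,"rx":0,"ry":0,"rz":0},{"hand":45,"dx":0,"dy":0,"dz":5,"rx":0,"ry":0,"rz":0},{"hand":45,"dx":0,"dy":0,"dz":0,"rx":0,"ry":0,"rz":0},{"hand":45,"dx":0,"dy":0,"dz":0,"rx":0,"ry":0,"rz":0}]'
python3 -c "
from h import *
plan(583.1,305.1,15,-42)"
```

```text
clock: 2.33
position: [582.3, 303.5, 13.0]
ee_rot: [0.935, -0.355, -0.0, 0.0]
contact_force: [0.5, 0.1, -0.1]
gripper_width: 45.0
pos [582.3 303.5  13. ] phi -41.6 tilt [-0.      0.0007] width 45.0 q6 1.69 t 2.33 dphi -0.4 n 1
0 dx -0.5 dy -1.8 dz -2.0 rz 0.0062
```

```bash
python3 -m jog '[{"hand":45,"dx":-0.5,"dy":-1.5,"dz":-3,"rx":0,"ry":0,"rz":0},{"hand":10,"dx":0,"dy":0,"dz":0,"rx":0,"ry":0,"rz":0},{"hand":10,"dx":0,"dy":0,"dz":0,"rx":0,"ry":0,"rz":0},{"hand":10,"dx":0,"dy":0,"dz":0,"rx":0,"ry":0,"rz":0},{"hand":10,"dx":0,"dy":0,"dz":0,"rx":0,"ry":0,"rz":0}]'
python3 -c "
from h import *
plan(583.1,305.1,80,-42)"
```

```text
clock: 2.75
position: [583.4, 305.6, 17.1]
ee_rot: [0.935, -0.355, 0.0, -0.001]
contact_force: [-0.4, -0.5, 4.4]
gripper_width: 15.3
pos [583.4 305.6  17.1] phi -41.6 tilt [ 0.0004 -0.0013] width 15.3 q6 1.69 t 2.75 dphi -0.4 n 2
0 dx 0.1 dy 0.3 dz -31.4 rz 0.0034
1 dx 0.1 dy 0.3 dz -31.4 rz 0.0034
```

```bash
python3 -m jog '[{"hand":10,"dx":0,"dy":0,"dz":0,"rx":0,"ry":0,"rz":0},{"hand":10,"dx":0,"dy":0,"dz":0,"rx":0,"ry":0,"rz":0}]'
python3 -c "
from h import *
wrist('w3');crop('w3',230,180,180,130,4)"
```

```text
clock: 2.92
position: [583.4, 305.6, 17.1]
ee_rot: [0.935, -0.355, 0.0, -0.001]
contact_force: [-1.0, 0.1, 4.2]
gripper_width: 15.4
```

View pics/w3_c.png

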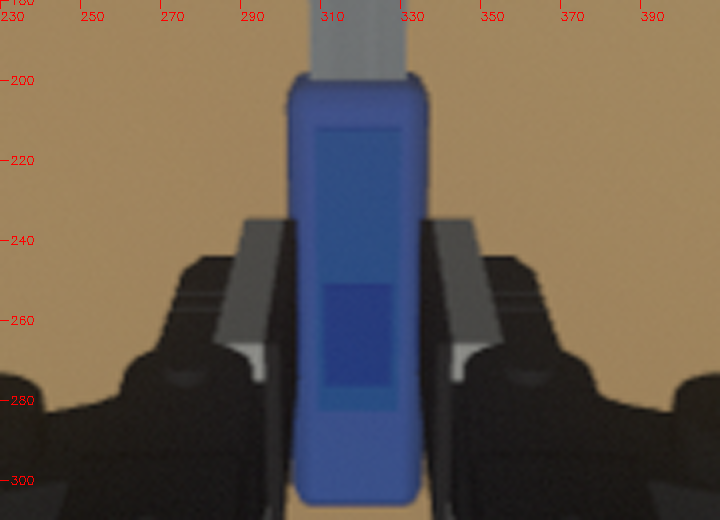

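The pads overlap the body's edges slightly (15.4 mm opening against an 18 mm body). I'll regrip a little lower to compare.

```bash
python3 -m jog '[{"hand":35,"dx":0,"dy":0,"dz":0,"rx":0,"ry":0,"rz":0},{"hand":35,"dx":0,"dy":0,"dz":0,"rx":0,"ry":0,"rz":0},{"hand":35,"dx":0,"dy":0,"dz":3,"rx":0,"ry":0,"rz":0},{"hand":10,"dx":0,"dy":0,"dz":0,"rx":0,"ry":0,"rz":0},{"hand":10,"dx":0,"dy":0,"dz":0,"rx":0,"ry":0,"rz":0}]'; python3 -m jog '[{"hand":10,"dx":0,"dy":0,"dz":0,"rx":0,"ry":0,"rz":0},{"hand":10,"dx":0,"dy":0,"dz":0,"rx":0,"ry":0,"rz":0}]'
python3 -c "
from h import *
plan(583.1,305.1,80,-42)"
```

```text
clock: 3.38
position: [582.6, 304.9, 12.8]
ee_rot: [0.935, -0.355, -0.0, 0.001]
contact_force: [0.1, 0.1, 1.0]
gripper_width: 16.3
clock: 3.55
position: [582.9, 305.2, 13.1]
ee_rot: [0.935, -0.355, -0.0, 0.0]
contact_force: [-0.2, -0.0, -0.3]
gripper_width: 16.0
pos [582.9 305.2  13.1] phi -41.6 tilt [-0.0001  0.0003] width 16.0 q6 1.69 t 3.55 dphi -0.4 n 2
0 dx 0.1 dy -0.0 dz -33.5 rz 0.0032
1 dx 0.1 dy -0.0 dz -33.5 rz 0.0032
```

```bash
python3 -m jog '[{"hand":10,"dx":0,"dy":0,"dz":-10,"rx":0,"ry":0,"rz":0},{"hand":10,"dx":0,"dy":0,"dz":-20,"rx":0,"ry":0,"rz":0},{"hand":10,"dx":0,"dy":0,"dz":-30,"rx":0,"ry":0,"rz":0},{"hand":10,"dx":0,"dy":0,"dz":-30,"rx":0,"ry":0,"rz":0},{"hand":10,"dx":0,"dy":0,"dz":0,"rx":0,"ry":0,"rz":0}]'
python3 -c "
from h import *
plan(618.1,99.7,105,-83)"
```

```text
clock: 3.97
position: [586.8, 307.6, 111.5]
ee_rot: [0.935, -0.355, 0.004, -0.005]
contact_force: [1.7, 0.4, 0.8]
gripper_width: 15.9
pos [586.8 307.6 111.5] phi -41.5 tilt [ 0.0041 -0.0133] width 15.9 q6 1.69 t 3.97 dphi -41.5 n 6
0 dx 26.9 dy 22.5 dz 1.1 rz 0.1206
1 dx 29.4 dy 19.1 dz 1.1 rz 0.1206
2 dx 31.5 dy 15.4 dz 1.1 rz 0.1206
3 dx 33.1 dy 11.5 dz 1.1 rz 0.1206
4 dx 34.2 dy 7.4 dz 1.1 rz 0.1206
5 dx 34.9 dy 3.3 dz 1.1 rz 0.1206
```

```bash
python3 -m jog '[{"hand":10,"dx":27,"dy":22,"dz":0,"rx":0,"ry":0,"rz":0.12},{"hand":10,"dx":29,"dy":19,"dz":0,"rx":0,"ry":0,"rz":0.12},{"hand":10,"dx":31,"dy":15,"dz":0,"rx":0,"ry":0,"rz":0.12},{"hand":10,"dx":33,"dy":12,"dz":0,"rx":0,"ry":0,"rz":0.12},{"hand":10,"dx":34,"dy":8,"dz":0,"rx":0,"ry":0,"rz":0.12}]'; python3 -m jog '[{"hand":10,"dx":33,"dy":4,"dz":0,"rx":0,"ry":0,"rz":0.12},{"hand":10,"dx":0,"dy":0,"dz":0,"rx":0,"ry":0,"rz":0},{"hand":10,"dx":0,"dy":0,"dz":0,"rx":0,"ry":0,"rz":0},{"hand":10,"dx":0,"dy":0,"dz":0,"rx":0,"ry":0,"rz":0}]'
python3 -c "
from h import *
wrist('w4')
plan(618.1,99.7,105,-83)"
```

```text
clock: 4.38
position: [608.3, 131.7, 104.2]
ee_rot: [0.786, -0.618, 0.0, -0.0]
contact_force: [0.7, -0.2, 0.2]
gripper_width: 16.1
clock: 4.72
position: [612.5, 100.2, 103.9]
ee_rot: [0.75, -0.662, 0.0, -0.0]
contact_force: [-0.4, 0.7, 0.2]
gripper_width: 15.9
pos [612.4 100.8 103.8] phi -82.8 tilt [-0.0003 -0.0009] width 16.3 q6 1.27 t 4.77 dphi -0.2 n 1
0 dx 1.8 dy -5.5 dz -1.2 rz 0.0034
```

View pics/w4.png

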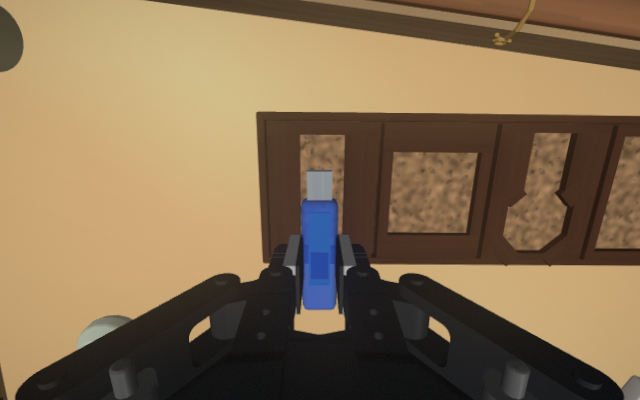

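```bash
python3 -c "
from h import *
crop('w4',290,120,190,125,4)"
```

```text
(no output)
```

View pics/w4_c.png

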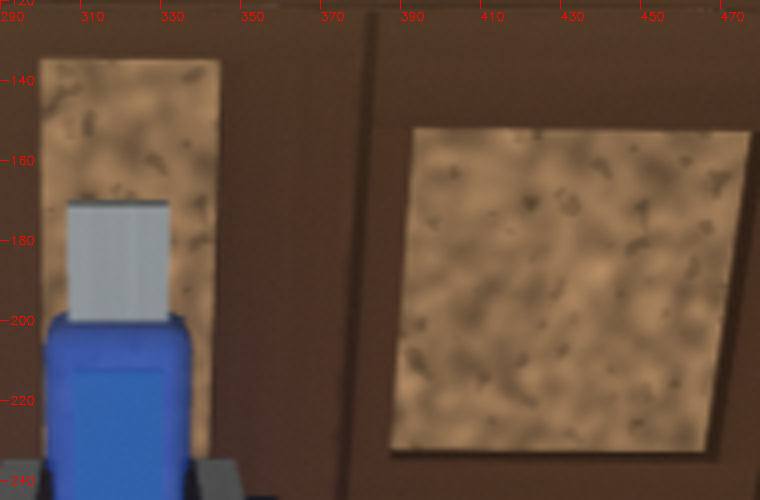

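```bash
python3 - <<'E'
from h import *
d=pickle.load(open('w4.pkl','rb'))
P=[at(d,u,z) for u,z in(((393.25,152),26),((466.75,232.75),20),((300,135),26),((345,135),26),((477.5,152.75),26),((388,232.75),20))]
M=[(33,76),(-33,10),(45,146),(45,112),(33,10),(-33,76)]
o,th,r=fit(P,M);print(o,np.degrees(th),r)
o,th,r=fit(P[:4],M[:4]);print(o,np.degrees(th),r)
for n,y in(("wide",-129),("key",-43),("sq",43),("slot",129)): print(n,o+y*np.array([-np.sin(th),np.cos(th)]))
E
```

```text
[638.60951567 -29.43285793] 7.223067140370879 [0.177098   0.76145491 1.11758014 0.57092926 2.9862482  1.5626437 ]
[638.36490945 -29.70039266] 6.90579911937952 [0.35437958 0.58164472 0.45810642 0.62566842]
wide [ 653.87552359 -157.76452054]
key [643.53511417 -72.38843528]
sq [633.19470474  12.98764997]
slot [622.85429532  98.36373522]
```

```bash
python3 -m jog '[{"hand":10,"dx":2,"dy":-5,"dz":20,"rx":0,"ry":0,"rz":0},{"hand":10,"dx":0,"dy":0,"dz":20,"rx":0,"ry":0,"rz":0},{"hand":10,"dx":0,"dy":0,"dz":14,"rx":0,"ry":0,"rz":0},{"hand":10,"dx":0,"dy":0,"dz":0,"rx":0,"ry":0,"rz":0},{"hand":10,"dx":0,"dy":0,"dz":0,"rx":0,"ry":0,"rz":0}]'
python3 -c "
from h import *
plan(618,98.4,27,-83)"
```

```text
clock: 5.18
position: [617.1, 99.8, 48.8]
ee_rot: [0.75, -0.661, -0.0, 0.001]
contact_force: [-0.3, -0.3, 0.1]
gripper_width: 16.1
pos [617.1  99.8  48.8] phi -82.7 tilt [0.0007 0.0014] width 16.1 q6 1.28 t 5.18 dphi -0.3 n 1
0 dx 1.5 dy -0.7 dz 21.8 rz 0.0044
```

```bash
python3 -m jog '[{"hand":10,"dx":1.5,"dy":-0.7,"dz":10,"rx":0,"ry":0,"rz":0},{"hand":10,"dx":0,"dy":0,"dz":7,"rx":0,"ry":0,"rz":0},{"hand":10,"dx":0,"dy":0,"dz":5,"rx":0,"ry":0,"rz":0},{"hand":10,"dx":0,"dy":0,"dz":0,"rx":0,"ry":0,"rz":0},{"hand":10,"dx":0,"dy":0,"dz":0,"rx":0,"ry":0,"rz":0}]'
python3 -c "
from h import *
wrist('w5');crop('w5',230,120,180,130,4)
plan(618,98.4,27,-83)"
```

```text
clock: 5.6
position: [618.2, 97.3, 27.1]
ee_rot: [0.75, -0.662, -0.0, 0.0]
contact_force: [-0.4, -0.2, -0.2]
gripper_width: 16.1
pos [618.5  97.3  27.4] phi -82.9 tilt [ 0.0001 -0.0002] width 16.2 q6 1.28 t 5.65 dphi -0.1 n 1
0 dx -1.1 dy 0.4 dz 0.4 rz 0.0022
```

View pics/w5_c.png

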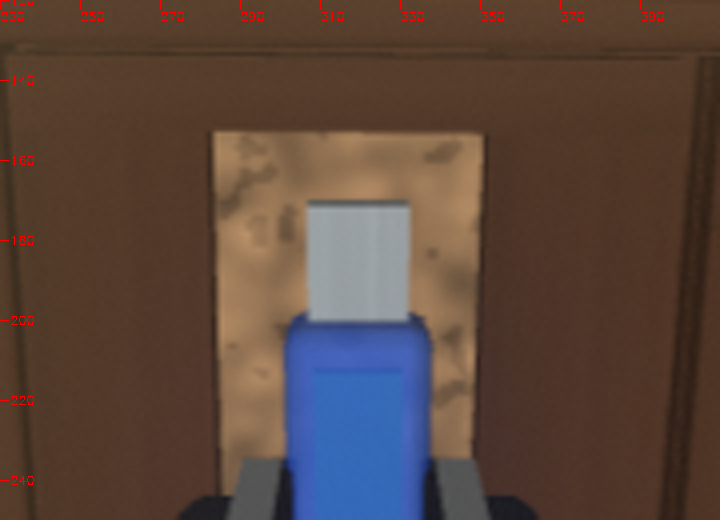

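The stick is centred over the slot (body 302–337, recess 283–350). I'll lower it 2 mm and release.

```bash
python3 -m jog '[{"hand":10,"dx":0,"dy":0,"dz":2,"rx":0,"ry":0,"rz":0},{"hand":10,"dx":0,"dy":0,"dz":0,"rx":0,"ry":0,"rz":0},{"hand":24,"dx":0,"dy":0,"dz":0,"rx":0,"ry":0,"rz":0},{"hand":28,"dx":0,"dy":0,"dz":0,"rx":0,"ry":0,"rz":0},{"hand":30,"dx":0,"dy":0,"dz":-5,"rx":0,"ry":0,"rz":0}]'; python3 -m jog '[{"hand":40,"dx":0,"dy":0,"dz":-20,"rx":0,"ry":0,"rz":0},{"hand":40,"dx":0,"dy":0,"dz":-30,"rx":0,"ry":0,"rz":0},{"hand":40,"dx":0,"dy":0,"dz":-30,"rx":0,"ry":0,"rz":0},{"hand":40,"dx":0,"dy":0,"dz":0,"rx":0,"ry":0,"rz":0},{"hand":40,"dx":0,"dy":0,"dz":0,"rx":0,"ry":0,"rz":0}]'
python3 -c "
from h import *
wrist('w6')"
```

```text
clock: 6.07
position: [617.7, 97.0, 29.8]
ee_rot: [0.75, -0.662, -0.0, 0.001]
contact_force: [0.5, 0.7, -0.2]
gripper_width: 29.7
clock: 6.48
position: [619.5, 97.5, 113.0]
ee_rot: [0.75, -0.662, 0.001, -0.002]
contact_force: [0.3, -0.4, 0.8]
gripper_width: 39.5
```

View pics/w6.png

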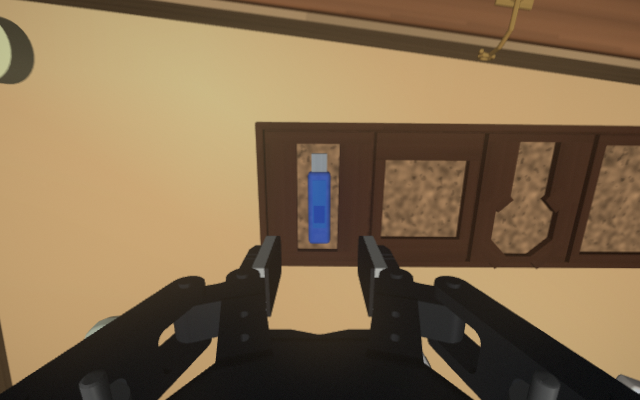

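The stick lies flat in its slot, centred at about (319,200). The SSD is next.

```bash
python3 -c "
from h import *
plan(451,3.5,150,-143.9)"
```

```text
pos [618.2  97.2 111. ] phi -82.9 tilt [-0.0006 -0.0009] width 39.8 q6 1.28 t 6.53 dphi -61.0 n 9
0 dx 8.0 dy 19.7 dz -4.3 rz 0.1183
1 dx 10.3 dy 18.6 dz -4.3 rz 0.1183
2 dx 12.4 dy 17.3 dz -4.3 rz 0.1183
3 dx 14.4 dy 15.7 dz -4.3 rz 0.1183
4 dx 16.1 dy 13.9 dz -4.3 rz 0.1183
5 dx 17.7 dy 11.9 dz -4.3 rz 0.1183
6 dx 18.9 dy 9.7 dz -4.3 rz 0.1183
7 dx 20.0 dy 7.4 dz -4.3 rz 0.1183
8 dx 20.7 dy 5.0 dz -4.3 rz 0.1183
```

```bash
python3 -m jog '[{"hand":75,"dx":8,"dy":20,"dz":-5,"rx":0,"ry":0,"rz":0.118},{"hand":75,"dx":10,"dy":19,"dz":-5,"rx":0,"ry":0,"rz":0.118},{"hand":75,"dx":12,"dy":17,"dz":-5,"rx":0,"ry":0,"rz":0.118},{"hand":75,"dx":14,"dy":16,"dz":-5,"rx":0,"ry":0,"rz":0.118},{"hand":75,"dx":16,"dy":14,"dz":-5,"rx":0,"ry":0,"rz":0.118}]'; python3 -m jog '[{"hand":75,"dx":18,"dy":12,"dz":-5,"rx":0,"ry":0,"rz":0.118},{"hand":75,"dx":19,"dy":10,"dz":-5,"rx":0,"ry":0,"rz":0.118},{"hand":75,"dx":20,"dy":7,"dz":-5,"rx":0,"ry":0,"rz":0.118},{"hand":75,"dx":21,"dy":5,"dz":0,"rx":0,"ry":0,"rz":0.118},{"hand":75,"dx":0,"dy":0,"dz":0,"rx":0,"ry":0,"rz":0}]';python3 -m jog '[{"hand":75,"dx":0,"dy":0,"dz":0,"rx":0,"ry":0,"rz":0},{"hand":75,"dx":0,"dy":0,"dz":0,"rx":0,"ry":0,"rz":0}]'
python3 -c "
from h import *
wrist('w7');plan(451,3.5,22,-143.9)"
```

```text
clock: 6.95
position: [522.9, 45.6, 133.9]
ee_rot: [-0.522, 0.853, 0.0, -0.002]
contact_force: [0.0, -0.5, -0.4]
gripper_width: 75.1
clock: 7.37
position: [445.6, 2.1, 149.0]
ee_rot: [-0.309, 0.951, 0.001, -0.003]
contact_force: [-1.0, -0.6, -0.5]
gripper_width: 75.0
clock: 7.53
position: [450.3, 4.0, 149.8]
ee_rot: [-0.312, 0.95, -0.0, -0.0]
contact_force: [0.4, 0.1, -0.4]
gripper_width: 74.8
pos [450.6   4.2 149.8] phi -143.7 tilt [0.0009 0.0001] width 75.0 q6 0.26 t 7.58 dphi -0.2 n 4
0 dx 0.0 dy -0.2 dz 32.0 rz 0.0010
1 dx 0.0 dy -0.2 dz 32.0 rz 0.0010
2 dx 0.0 dy -0.2 dz 32.0 rz 0.0010
3 dx 0.0 dy -0.2 dz 32.0 rz 0.0010
```

View pics/w7.png

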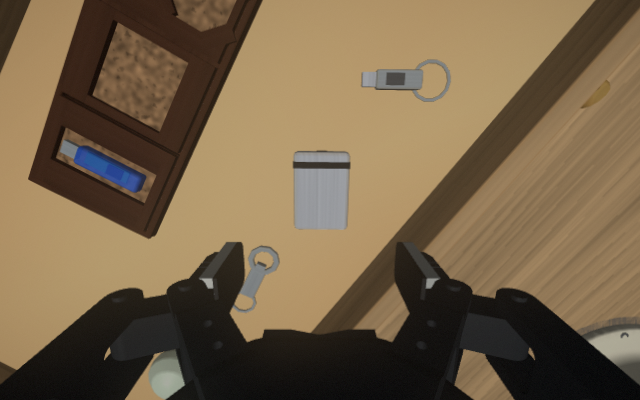

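The SSD is centred at about (321,190) and aligned with the jaws. The flash drive is at (395,79), and the opener runs from (263,258) to (246,302).

```bash
python3 - <<'E'
from h import *
crop('w7',350,50,110,60,7)
d=pickle.load(open('w7.pkl','rb'))
o,th,r=fit([at(d,u,22) for u in((293.5,151.5),(349.7,151.5),(348.7,229.5),(295,229.5))],[(38,26),(38,-26),(-38,-26),(-38,26)])
print(o,np.degrees(th),r)
print(at(d,(263,258),12),at(d,(246,302),12),at(d,(277,262),12))
E
```

```text
[447.94010666   0.69630672] -53.47152404132915 [0.33081682 0.53452511 0.34845296 0.33748643]
[453.65362238  95.85837552  12.        ] [439.60328738 150.79270137  12.        ] [439.30669026  91.01575559  12.        ]
```

View pics/w7_c.png

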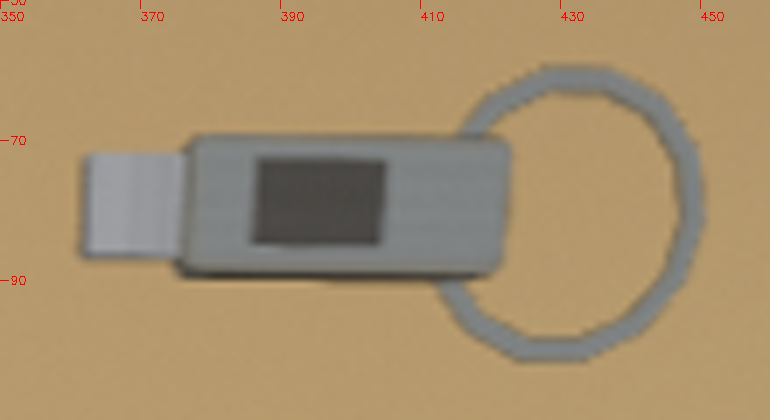

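```bash
python3 -c "
from h import *
plan(447.9,0.7,10.5,-143.5,n=1)"
```

```text
pos [450.6   4.2 149.8] phi -143.7 tilt [0.0009 0.0001] width 75.0 q6 0.26 t 7.58 dphi 0.2 n 1
0 dx 4.3 dy -1.2 dz 139.3 rz -0.0031
```

```bash
python3 -m jog '[{"hand":75,"dx":4.3,"dy":-1.2,"dz":25,"rx":0,"ry":0,"rz":0},{"hand":75,"dx":0,"dy":0,"dz":30,"rx":0,"ry":0,"rz":0},{"hand":75,"dx":0,"dy":0,"dz":25,"rx":0,"ry":0,"rz":0},{"hand":75,"dx":0,"dy":0,"dz":15,"rx":0,"ry":0,"rz":0},{"hand":75,"dx":0,"dy":0,"dz":10,"rx":0,"ry":0,"rz":0}]';python3 -m jog '[{"hand":75,"dx":0,"dy":0,"dz":8,"rx":0,"ry":0,"rz":0},{"hand":75,"dx":0,"dy":0,"dz":7,"rx":0,"ry":0,"rz":0},{"hand":75,"dx":0,"dy":0,"dz":0,"rx":0,"ry":0,"rz":0},{"hand":75,"dx":0,"dy":0,"dz":0,"rx":0,"ry":0,"rz":0}]'
python3 -c "
from h import *
wrist('w8');plan(447.9,0.7,10.5,-143.5,n=1)"
```

```text
clock: 8.0
position: [446.9, 0.5, 42.8]
ee_rot: [-0.312, 0.95, -0.0, -0.002]
contact_force: [0.0, 0.2, 0.5]
gripper_width: 74.9
clock: 8.33
position: [447.8, 0.7, 30.2]
ee_rot: [-0.311, 0.95, -0.0, -0.0]
contact_force: [-0.2, -0.1, 0.2]
gripper_width: 75.1
pos [448.1   0.8  30.6] phi -143.7 tilt [-0.0007 -0.0003] width 75.0 q6 0.27 t 8.38 dphi 0.2 n 1
0 dx 0.2 dy 0.1 dz 20.1 rz -0.0037
```

View pics/w8.png

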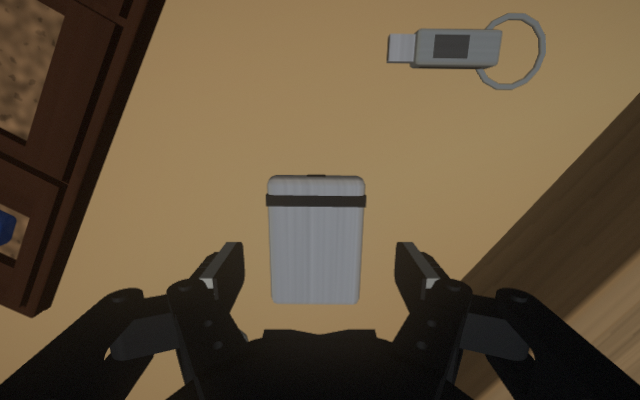

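```bash
python3 -m jog '[{"hand":75,"dx":0,"dy":0,"dz":10,"rx":0,"ry":0,"rz":0},{"hand":75,"dx":0,"dy":0,"dz":7,"rx":0,"ry":0,"rz":0},{"hand":75,"dx":0,"dy":0,"dz":3,"rx":0,"ry":0,"rz":0},{"hand":40,"dx":0,"dy":0,"dz":0,"rx":0,"ry":0,"rz":0},{"hand":40,"dx":0,"dy":0,"dz":0,"rx":0,"ry":0,"rz":0}]';python3 -m jog '[{"hand":40,"dx":0,"dy":0,"dz":0,"rx":0,"ry":0,"rz":0},{"hand":40,"dx":0,"dy":0,"dz":0,"rx":0,"ry":0,"rz":0}]'
python3 -c "
from h import *
wrist('w9');plan(447.9,0.7,10.5,-143.5,n=1)"
```

```text
clock: 8.8
position: [447.9, 0.7, 10.5]
ee_rot: [-0.311, 0.95, -0.0, 0.0]
contact_force: [0.4, 0.6, 0.7]
gripper_width: 52.2
clock: 8.97
position: [448.1, 0.7, 11.0]
ee_rot: [-0.311, 0.95, -0.0, 0.001]
contact_force: [-0.4, 0.6, 4.4]
gripper_width: 50.3
pos [448.1   0.7  11. ] phi -143.7 tilt [-0.0013 -0.0006] width 50.4 q6 0.27 t 9.02 dphi 0.2 n 1
0 dx 0.2 dy 0.1 dz 0.5 rz -0.0036
```

View pics/w9.png

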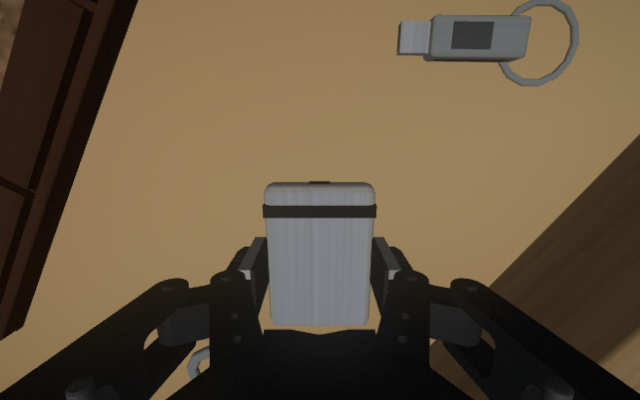

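Width dropped from 52.2 to 50.3 mm with a 4.4 N upward force, so the pads are sliding over the rounded edge. I'll regrip 3.5 mm lower.

```bash
python3 -m jog '[{"hand":66,"dx":0,"dy":0,"dz":0,"rx":0,"ry":0,"rz":0},{"hand":66,"dx":0,"dy":0,"dz":0,"rx":0,"ry":0,"rz":0},{"hand":66,"dx":0,"dy":0,"dz":3.5,"rx":0,"ry":0,"rz":0},{"hand":66,"dx":0,"dy":0,"dz":0,"rx":0,"ry":0,"rz":0},{"hand":40,"dx":0,"dy":0,"dz":0,"rx":0,"ry":0,"rz":0}]';python3 -m jog '[{"hand":40,"dx":0,"dy":0,"dz":0,"rx":0,"ry":0,"rz":0},{"hand":40,"dx":0,"dy":0,"dz":0,"rx":0,"ry":0,"rz":0},{"hand":40,"dx":0,"dy":0,"dz":0,"rx":0,"ry":0,"rz":0}]'
python3 -c "
from h import *
plan(447.9,0.7,10.5,-143.5,n=1)"
```

```text
clock: 9.43
position: [447.2, 0.4, 6.4]
ee_rot: [-0.311, 0.95, -0.0, -0.001]
contact_force: [0.0, 0.0, -0.0]
gripper_width: 55.7
clock: 9.68
position: [447.7, 0.6, 7.1]
ee_rot: [-0.311, 0.95, -0.0, 0.0]
contact_force: [-0.8, 0.1, 5.4]
gripper_width: 50.9
pos [447.7   0.6   7.1] phi -143.7 tilt [-0.0002 -0.0002] width 50.9 q6 0.27 t 9.68 dphi 0.2 n 1
0 dx -0.3 dy -0.0 dz -3.4 rz -0.0038
```

```bash
python3 -m jog '[{"hand":40,"dx":0,"dy":0,"dz":-6,"rx":0,"ry":0,"rz":0},{"hand":40,"dx":0,"dy":0,"dz":-8,"rx":0,"ry":0,"rz":0},{"hand":40,"dx":0,"dy":0,"dz":-6,"rx":0,"ry":0,"rz":0},{"hand":40,"dx":0,"dy":0,"dz":0,"rx":0,"ry":0,"rz":0},{"hand":40,"dx":0,"dy":0,"dz":0,"rx":0,"ry":0,"rz":0}]'
python3 -c "
from h import *
wrist('w10');plan(447.9,0.7,10.5,-143.5,n=1)
from bench import arm
d=arm.get_image('side');cv2.imwrite('pics/s10.png',d['img'][:,:,::-1]);crop('s10',320,180,130,90,6)"
```

```text
clock: 10.1
position: [447.8, 0.7, 27.4]
ee_rot: [-0.311, 0.95, 0.0, 0.001]
contact_force: [-0.3, -0.0, -1.1]
gripper_width: 50.9
pos [447.6   0.6  27. ] phi -143.7 tilt [-0.0006 -0.0001] width 50.6 q6 0.27 t 10.15 dphi 0.2 n 1
0 dx -0.3 dy -0.1 dz 16.5 rz -0.0043
```

View pics/w10.png

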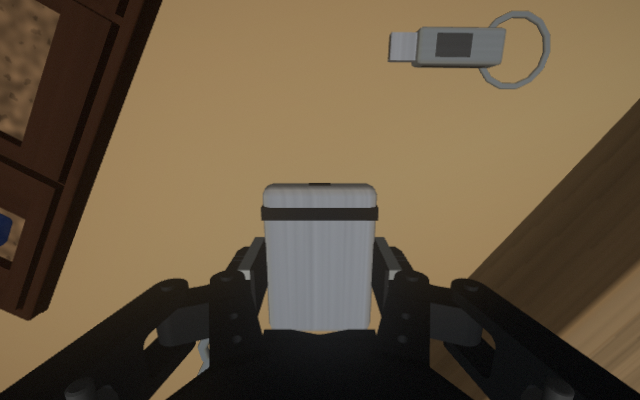

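View pics/s10_c.png

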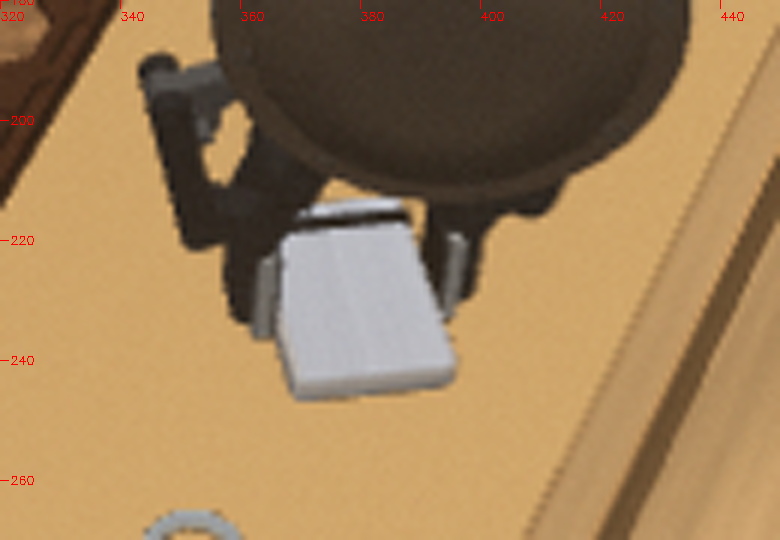

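```bash
python3 -c "
from h import *
plan(653.3,-157,41,-83.4)"
```

```text
pos [447.4   0.5  26.8] phi -143.7 tilt [-0.      0.0001] width 50.2 q6 0.27 t 10.2 dphi 60.3 n 9
0 dx -8.1 dy -27.6 dz -1.6 rz -0.1170
1 dx -4.8 dy -28.4 dz -1.6 rz -0.1170
2 dx -1.5 dy -28.8 dz -1.6 rz -0.1170
3 dx 1.9 dy -28.7 dz -1.6 rz -0.1170
4 dx 5.2 dy -28.3 dz -1.6 rz -0.1170
5 dx 8.5 dy -27.5 dz -1.6 rz -0.1170
6 dx 11.7 dy -26.3 dz -1.6 rz -0.1170
7 dx 14.7 dy -24.8 dz -1.6 rz -0.1170
8 dx 17.5 dy -22.9 dz -1.6 rz -0.1170
```

```bash
python3 -m jog '[{"hand":40,"dx":0,"dy":0,"dz":-7,"rx":0,"ry":0,"rz":0},{"hand":40,"dx":-8,"dy":-28,"dz":-7,"rx":0,"ry":0,"rz":-0.117},{"hand":40,"dx":-5,"dy":-28,"dz":0,"rx":0,"ry":0,"rz":-0.117},{"hand":40,"dx":-1,"dy":-29,"dz":0,"rx":0,"ry":0,"rz":-0.117},{"hand":40,"dx":2,"dy":-29,"dz":0,"rx":0,"ry":0,"rz":-0.117}]';python3 -m jog '[{"hand":40,"dx":5,"dy":-28,"dz":0,"rx":0,"ry":0,"rz":-0.117},{"hand":40,"dx":8,"dy":-28,"dz":0,"rx":0,"ry":0,"rz":-0.117},{"hand":40,"dx":12,"dy":-26,"dz":0,"rx":0,"ry":0,"rz":-0.117},{"hand":40,"dx":15,"dy":-25,"dz":0,"rx":0,"ry":0,"rz":-0.117},{"hand":40,"dx":17,"dy":-23,"dz":0,"rx":0,"ry":0,"rz":-0.117}]';python3 -m jog '[{"hand":40,"dx":0,"dy":0,"dz":0,"rx":0,"ry":0,"rz":0},{"hand":40,"dx":0,"dy":0,"dz":0,"rx":0,"ry":0,"rz":0},{"hand":40,"dx":0,"dy":0,"dz":0,"rx":0,"ry":0,"rz":0}]'
python3 -c "
from h import *
wrist('w11');plan(653.3,-157,21,-83.4,n=1)"
```

```text
clock: 10.62
position: [540.0, -70.9, 41.3]
ee_rot: [-0.526, 0.851, -0.0, 0.0]
contact_force: [0.5, 0.4, -1.1]
gripper_width: 50.8
clock: 11.03
position: [654.4, -158.2, 40.7]
ee_rot: [0.748, -0.663, -0.0, 0.0]
contact_force: [0.5, 0.7, -0.8]
gripper_width: 50.6
clock: 11.28
position: [652.7, -156.9, 40.1]
ee_rot: [0.746, -0.666, -0.001, 0.001]
contact_force: [-0.4, -1.0, -0.8]
gripper_width: 50.2
pos [ 652.7 -156.6   40.4] phi -83.4 tilt [-0.0005  0.0018] width 50.5 q6 1.68 t 11.33 dphi 0.0 n 1
0 dx 0.5 dy -0.6 dz 19.4 rz -0.0006
```

View pics/w11.png

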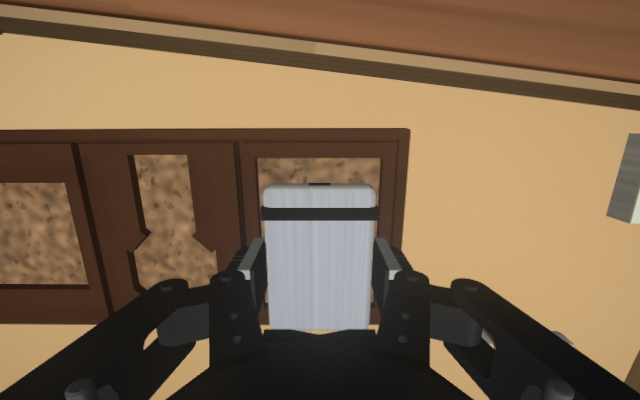

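```bash
python3 - <<'E'
from h import *
d=pickle.load(open('w11.pkl','rb'))
P=[at(d,u,26) for u in((257,158),(381,157.5))];print(P)
y=np.radians(6.8);m=(P[0]+P[1])[:2]/2;print("centre",m-46*np.array([np.cos(y),np.sin(y)]))
print("ssd front top",at(d,(320,184.5),40.4+2.9+12))
E
```

```text
[array([ 694.97775839, -119.61973448,   26.        ]), array([ 702.70476382, -184.97908795,   26.        ])]
centre [ 653.16484773 -157.74599375]
ssd front top [ 690.84227971 -153.66352523   55.3       ]
```

```bash
python3 -m jog '[{"hand":40,"dx":0.5,"dy":-0.5,"dz":7,"rx":0,"ry":0,"rz":0},{"hand":40,"dx":0,"dy":0,"dz":7,"rx":0,"ry":0,"rz":0},{"hand":40,"dx":0,"dy":0,"dz":5,"rx":0,"ry":0,"rz":0},{"hand":40,"dx":0,"dy":0,"dz":0,"rx":0,"ry":0,"rz":0},{"hand":40,"dx":0,"dy":0,"dz":0,"rx":0,"ry":0,"rz":0}]'; python3 -m jog '[{"hand":40,"dx":0,"dy":0,"dz":2,"rx":0,"ry":0,"rz":0},{"hand":40,"dx":0,"dy":0,"dz":0,"rx":0,"ry":0,"rz":0}]'
python3 -c "
from h import *
wrist('w12');plan(653.3,-157,21,-83.4,n=1)"
```

```text
clock: 11.75
position: [653.8, -157.2, 21.1]
ee_rot: [0.747, -0.665, -0.001, 0.001]
contact_force: [0.2, -0.0, -1.3]
gripper_width: 50.3
clock: 11.92
position: [654.4, -157.4, 19.7]
ee_rot: [0.747, -0.665, -0.0, -0.0]
contact_force: [0.4, 0.3, -1.8]
gripper_width: 50.7
pos [ 654.4 -157.5   19.9] phi -83.4 tilt [-0.     -0.0001] width 50.5 q6 1.68 t 11.97 dphi 0.0 n 1
0 dx -0.6 dy 1.0 dz -1.1 rz -0.0000
```

View pics/w12.png

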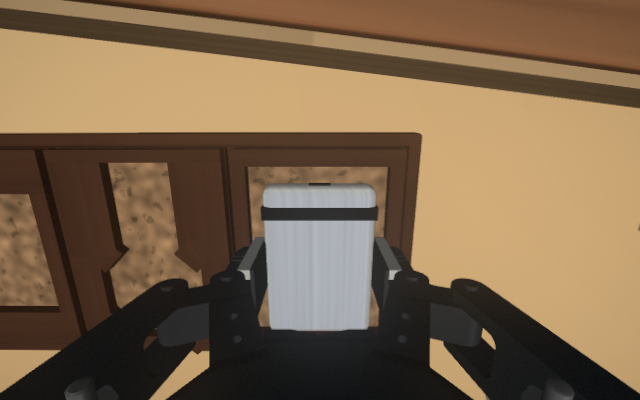

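The SSD is centred in the wide recess with no contact yet. I'll lower it 2 mm and release.

```bash
python3 -m jog '[{"hand":40,"dx":0,"dy":0,"dz":2,"rx":0,"ry":0,"rz":0},{"hand":40,"dx":0,"dy":0,"dz":0,"rx":0,"ry":0,"rz":0}]'; python3 -m jog '[{"hand":58,"dx":0,"dy":0,"dz":0,"rx":0,"ry":0,"rz":0},{"hand":60,"dx":0,"dy":0,"dz":0,"rx":0,"ry":0,"rz":0},{"hand":62,"dx":0,"dy":0,"dz":-5,"rx":0,"ry":0,"rz":0},{"hand":64,"dx":0,"dy":0,"dz":-15,"rx":0,"ry":0,"rz":0},{"hand":64,"dx":0,"dy":0,"dz":-30,"rx":0,"ry":0,"rz":0}]'; python3 -m jog '[{"hand":64,"dx":0,"dy":0,"dz":-30,"rx":0,"ry":0,"rz":0},{"hand":64,"dx":0,"dy":0,"dz":0,"rx":0,"ry":0,"rz":0},{"hand":64,"dx":0,"dy":0,"dz":0,"rx":0,"ry":0,"rz":0}]'
python3 -c "
from h import *
wrist('w13');plan(445.7,-249,130,-195.7)"
```

```text
clock: 12.13
position: [654.2, -157.5, 17.6]
ee_rot: [0.747, -0.665, -0.0, 0.0]
contact_force: [0.4, -0.5, -1.3]
gripper_width: 50.6
clock: 12.55
position: [649.2, -157.5, 59.8]
ee_rot: [0.746, -0.666, -0.007, 0.005]
contact_force: [0.5, -0.2, 1.3]
gripper_width: 64.3
clock: 12.8
position: [656.2, -158.1, 101.5]
ee_rot: [0.747, -0.665, 0.003, -0.002]
contact_force: [0.0, 0.4, -0.5]
gripper_width: 63.9
pos [ 654.8 -157.8   99.5] phi -83.4 tilt [ 0.0006 -0.0025] width 64.1 q6 1.68 t 12.85 dphi -112.3 n 17
0 dx 3.9 dy 12.8 dz -1.8 rz 0.1153
1 dx 5.4 dy 12.3 dz -1.8 rz 0.1153
2 dx 6.7 dy 11.6 dz -1.8 rz 0.1153
3 dx 8.0 dy 10.7 dz -1.8 rz 0.1153
4 dx 9.2 dy 9.8 dz -1.8 rz 0.1153
5 dx 10.3 dy 8.6 dz -1.8 rz 0.1153
6 dx 11.2 dy 7.4 dz -1.8 rz 0.1153
7 dx 12.0 dy 6.1 dz -1.8 rz 0.1153
8 dx 12.6 dy 4.6 dz -1.8 rz 0.1153
9 dx 13.0 dy 3.2 dz -1.8 rz 0.1153
10 dx 13.3 dy 1.6 dz -1.8 rz 0.1153
11 dx 13.4 dy 0.1 dz -1.8 rz 0.1153
12 dx 13.3 dy -1.5 dz -1.8 rz 0.1153
13 dx 13.1 dy -3.0 dz -1.8 rz 0.1153
14 dx 12.7 dy -4.5 dz -1.8 rz 0.1153
15 dx 12.1 dy -5.9 dz -1.8 rz 0.1153
16 dx 11.3 dy -7.2 dz -1.8 rz 0.1153
```

View pics/w13.png

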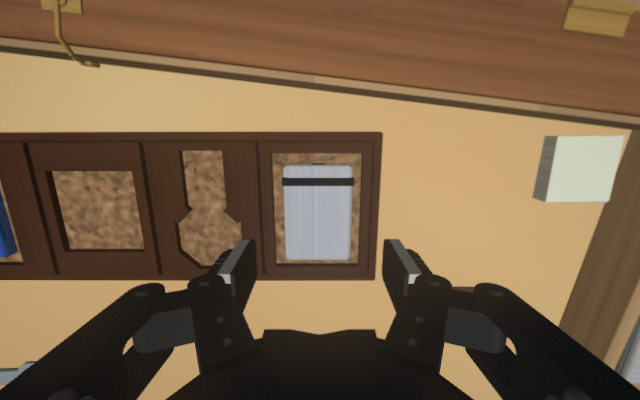

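The SSD sits flat in the wide recess at (318,212). The reader is next.

```bash
python3 -c "
from h import *
plan(445.7,-249,145,-105.7,n=7)"
```

```text
pos [ 654.8 -157.8   99.5] phi -83.4 tilt [ 0.0006 -0.0025] width 64.1 q6 1.68 t 12.85 dphi -22.3 n 7
0 dx 9.5 dy 31.2 dz -6.5 rz 0.0556
1 dx 11.2 dy 30.6 dz -6.5 rz 0.0556
2 dx 12.9 dy 29.9 dz -6.5 rz 0.0556
3 dx 14.6 dy 29.2 dz -6.5 rz 0.0556
4 dx 16.1 dy 28.3 dz -6.5 rz 0.0556
5 dx 17.7 dy 27.4 dz -6.5 rz 0.0556
6 dx 19.2 dy 26.3 dz -6.5 rz 0.0556
```

```bash
python3 -m jog '[{"hand":75,"dx":9,"dy":31,"dz":-7,"rx":0,"ry":0,"rz":0.056},{"hand":75,"dx":11,"dy":31,"dz":-7,"rx":0,"ry":0,"rz":0.056},{"hand":75,"dx":13,"dy":30,"dz":-7,"rx":0,"ry":0,"rz":0.056},{"hand":75,"dx":15,"dy":29,"dz":-7,"rx":0,"ry":0,"rz":0.056},{"hand":75,"dx":16,"dy":28,"dz":-7,"rx":0,"ry":0,"rz":0.056}]';python3 -m jog '[{"hand":75,"dx":18,"dy":27,"dz":-7,"rx":0,"ry":0,"rz":0.056},{"hand":75,"dx":19,"dy":26,"dz":-7,"rx":0,"ry":0,"rz":0.056},{"hand":75,"dx":0,"dy":0,"dz":0,"rx":0,"ry":0,"rz":0},{"hand":75,"dx":0,"dy":0,"dz":0,"rx":0,"ry":0,"rz":0},{"hand":75,"dx":0,"dy":0,"dz":0,"rx":0,"ry":0,"rz":0}]'
python3 -c "
from h import *
wrist('w14');plan(445.7,-249,145,-105.7,n=1)"
```

```text
clock: 13.27
position: [502.6, -222.7, 132.2]
ee_rot: [-0.646, 0.764, 0.001, -0.001]
contact_force: [-0.9, 0.4, 0.4]
gripper_width: 74.9
clock: 13.68
position: [445.8, -248.6, 146.6]
ee_rot: [-0.603, 0.798, 0.0, -0.0]
contact_force: [-0.4, -0.0, -0.3]
gripper_width: 75.1
pos [ 446.2 -248.3  146.5] phi -105.8 tilt [0.0002 0.0004] width 75.1 q6 1.48 t 13.73 dphi 0.1 n 1
0 dx 0.8 dy 0.3 dz 1.5 rz -0.0023
```

View pics/w14.png

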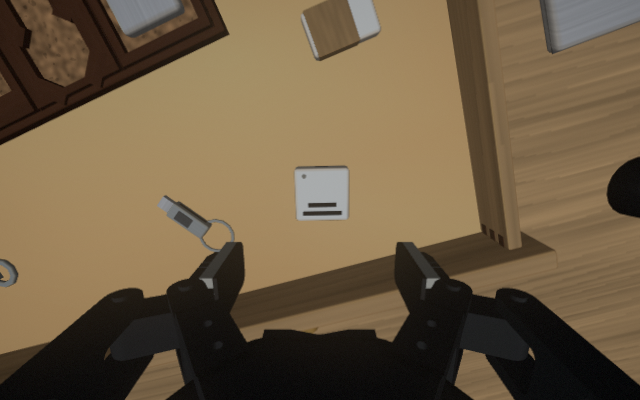

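The reader is at (322,193), nearly square to the jaws. The eraser at (340,28) is well clear.

```bash
python3 - <<'E'
from h import *
d=pickle.load(open('w14.pkl','rb'))
o,th,r=fit([at(d,u,28) for u in((295,167),(349,166),(349,220),(296,220.5))],[(25,25),(25,-25),(-25,-25),(-25,25)])
print(o,np.degrees(th),r)
plan(o[0],o[1],10,np.degrees(th)-90,n=1)
# flash from this and w7
o,th,r=fit([at(d,u,z) for u,z in(((217,236),11.5),)]*2+[at(d,(165,203),13),at(d,(165,203),13)],[(-22,0)]*2+[(40,0)]*2);print('flash',o,np.degrees(th),r)
d=pickle.load(open('w7.pkl','rb'))
f=lambda x,y,z:at(d,(350+x/7,50+y/7),z)
o,th,r=fit([f(573,213,11.5),f(193,135,22),f(512,140,22),f(495,272,22),f(178,268,22)],[(-22,0),(28,-8),(-12,-8),(-12,8),(28,8)]);print('flash',o,np.degrees(th),r)
E
```

```text
[ 445.31862167 -252.59251476] -15.121991103635198 [0.955886   0.9995901  0.44773981 0.27330026]
pos [ 446.2 -248.3  146.5] phi -105.8 tilt [0.0002 0.0004] width 75.1 q6 1.48 t 13.73 dphi 0.7 n 1
0 dx 4.4 dy -0.3 dz 136.5 rz -0.0124
flash [ 444.50723921 -124.95851487] 37.43417170904358 [1.59240034 1.59240034 1.59240034 1.59240034]
flash [ 446.72954795 -123.68326729] 35.79978729652293 [1.64945879 0.71459117 0.80914007 1.17666108 0.50128543]
```

```bash
python3 -m jog '[{"hand":75,"dx":4.4,"dy":0,"dz":25,"rx":0,"ry":0,"rz":-0.01},{"hand":75,"dx":0,"dy":0,"dz":30,"rx":0,"ry":0,"rz":0},{"hand":75,"dx":0,"dy":0,"dz":25,"rx":0,"ry":0,"rz":0},{"hand":75,"dx":0,"dy":0,"dz":18,"rx":0,"ry":0,"rz":0},{"hand":75,"dx":0,"dy":0,"dz":12,"rx":0,"ry":0,"rz":0}]';python3 -m jog '[{"hand":75,"dx":0,"dy":0,"dz":5,"rx":0,"ry":0,"rz":0},{"hand":75,"dx":0,"dy":0,"dz":0,"rx":0,"ry":0,"rz":0},{"hand":75,"dx":0,"dy":0,"dz":0,"rx":0,"ry":0,"rz":0}]'
python3 -c "
from h import *
wrist('w15');plan(445.3,-252.6,10,-105.1,n=1)"
```

```text
clock: 14.15
position: [444.1, -251.8, 33.8]
ee_rot: [-0.607, 0.795, 0.002, -0.002]
contact_force: [0.4, -0.4, -0.3]
gripper_width: 75.2
clock: 14.4
position: [445.4, -252.4, 31.7]
ee_rot: [-0.607, 0.795, 0.0, -0.0]
contact_force: [-0.5, 0.7, 0.2]
gripper_width: 74.9
pos [ 445.7 -252.6   32.3] phi -105.2 tilt [ 0.0002 -0.0011] width 75.0 q6 1.5 t 14.45 dphi 0.1 n 1
0 dx 0.1 dy 0.4 dz 22.3 rz -0.0023
```

View pics/w15.png

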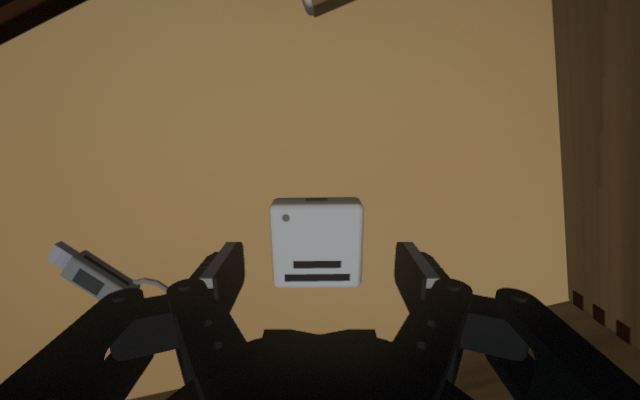

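```bash
python3 -m jog '[{"hand":75,"dx":0,"dy":0,"dz":10,"rx":0,"ry":0,"rz":0},{"hand":75,"dx":0,"dy":0,"dz":8,"rx":0,"ry":0,"rz":0},{"hand":75,"dx":0,"dy":0,"dz":5,"rx":0,"ry":0,"rz":0},{"hand":38,"dx":0,"dy":0,"dz":0,"rx":0,"ry":0,"rz":0},{"hand":38,"dx":0,"dy":0,"dz":0,"rx":0,"ry":0,"rz":0}]';python3 -m jog '[{"hand":38,"dx":0,"dy":0,"dz":0,"rx":0,"ry":0,"rz":0},{"hand":38,"dx":0,"dy":0,"dz":0,"rx":0,"ry":0,"rz":0},{"hand":38,"dx":0,"dy":0,"dz":0,"rx":0,"ry":0,"rz":0}]'
python3 -c "
from h import *
plan(445.3,-252.6,10,-105.1,n=1)"
```

```text
clock: 14.87
position: [444.4, -252.6, 8.4]
ee_rot: [-0.607, 0.795, 0.0, -0.0]
contact_force: [1.1, 1.0, 0.1]
gripper_width: 52.2
clock: 15.12
position: [444.8, -252.6, 9.0]
ee_rot: [-0.607, 0.795, -0.0, 0.0]
contact_force: [0.4, 1.1, 0.2]
gripper_width: 49.0
pos [ 444.8 -252.6    9. ] phi -105.3 tilt [-0.0001 -0.0004] width 49.0 q6 1.5 t 15.12 dphi 0.2 n 1
0 dx -0.2 dy -0.5 dz -1.0 rz -0.0034
```

```bash
python3 -m jog '[{"hand":38,"dx":0,"dy":0,"dz":-8,"rx":0,"ry":0,"rz":0},{"hand":38,"dx":0,"dy":0,"dz":-12,"rx":0,"ry":0,"rz":0},{"hand":38,"dx":0,"dy":0,"dz":-15,"rx":0,"ry":0,"rz":0},{"hand":38,"dx":0,"dy":0,"dz":0,"rx":0,"ry":0,"rz":0},{"hand":38,"dx":0,"dy":0,"dz":0,"rx":0,"ry":0,"rz":0}]'
python3 -c "
from h import *
plan(632.6,14,45,-83.3,n=10)"
```

```text
clock: 15.53
position: [445.3, -252.7, 44.8]
ee_rot: [-0.607, 0.795, -0.001, 0.001]
contact_force: [1.0, -0.6, -0.4]
gripper_width: 48.6
pos [ 445.3 -252.7   44.8] phi -105.3 tilt [-0.0003 -0.0025] width 48.6 q6 1.5 t 15.53 dphi 22.0 n 10
0 dx -30.7 dy -11.0 dz -0.0 rz -0.0384
1 dx -30.2 dy -12.2 dz -0.0 rz -0.0384
2 dx -29.7 dy -13.4 dz -0.0 rz -0.0384
3 dx -29.2 dy -14.5 dz -0.0 rz -0.0384
4 dx -28.6 dy -15.6 dz -0.0 rz -0.0384
5 dx -28.0 dy -16.7 dz -0.0 rz -0.0384
6 dx -27.3 dy -17.7 dz -0.0 rz -0.0384
7 dx -26.6 dy -18.8 dz -0.0 rz -0.0384
8 dx -25.9 dy -19.8 dz -0.0 rz -0.0384
9 dx -25.1 dy -20.8 dz -0.0 rz -0.0384
```

```bash
python3 -m jog '[{"hand":38,"dx":-31,"dy":-11,"dz":0,"rx":0,"ry":0,"rz":-0.038},{"hand":38,"dx":-30,"dy":-12,"dz":0,"rx":0,"ry":0,"rz":-0.038},{"hand":38,"dx":-30,"dy":-13,"dz":0,"rx":0,"ry":0,"rz":-0.038},{"hand":38,"dx":-29,"dy":-15,"dz":0,"rx":0,"ry":0,"rz":-0.038},{"hand":38,"dx":-29,"dy":-16,"dz":0,"rx":0,"ry":0,"rz":-0.038}]';python3 -m jog '[{"hand":38,"dx":-28,"dy":-17,"dz":0,"rx":0,"ry":0,"rz":-0.038},{"hand":38,"dx":-27,"dy":-18,"dz":0,"rx":0,"ry":0,"rz":-0.038},{"hand":38,"dx":-27,"dy":-19,"dz":0,"rx":0,"ry":0,"rz":-0.038},{"hand":38,"dx":-26,"dy":-20,"dz":0,"rx":0,"ry":0,"rz":-0.038},{"hand":38,"dx":-25,"dy":-21,"dz":0,"rx":0,"ry":0,"rz":-0.038}]';python3 -m jog '[{"hand":38,"dx":0,"dy":0,"dz":0,"rx":0,"ry":0,"rz":0},{"hand":38,"dx":0,"dy":0,"dz":0,"rx":0,"ry":0,"rz":0},{"hand":38,"dx":0,"dy":0,"dz":0,"rx":0,"ry":0,"rz":0}]'
python3 -c "
from h import *
wrist('w16');plan(632.6,14,21,-83.3,n=1)"
```

```text
clock: 15.95
position: [538.8, -117.5, 43.0]
ee_rot: [-0.68, 0.733, 0.001, -0.001]
contact_force: [0.8, -0.3, -0.7]
gripper_width: 48.4
clock: 16.37
position: [634.0, 15.7, 42.6]
ee_rot: [0.747, -0.665, -0.001, 0.001]
contact_force: [0.5, -0.2, -0.5]
gripper_width: 48.2
clock: 16.62
position: [633.0, 14.2, 42.6]
ee_rot: [0.746, -0.666, -0.001, 0.001]
contact_force: [-0.8, 0.4, -0.3]
gripper_width: 48.6
pos [632.9  13.6  42.8] phi -83.6 tilt [0.0001 0.0025] width 48.7 q6 1.41 t 16.67 dphi 0.3 n 1
0 dx -0.4 dy 0.2 dz 21.8 rz -0.0047
```

View pics/w16.png

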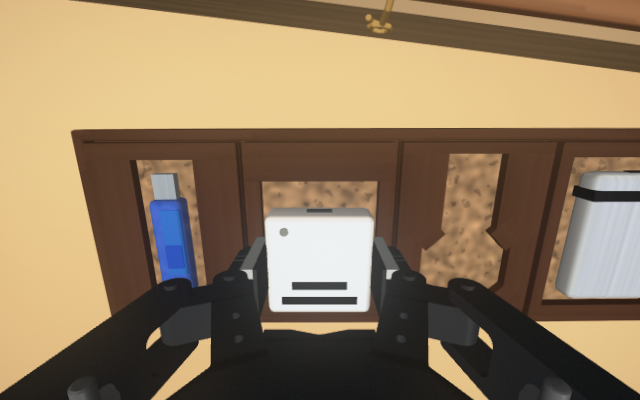

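The reader (266–373) is centred over the square recess (263–379).

```bash
python3 -m jog '[{"hand":38,"dx":0,"dy":0,"dz":8,"rx":0,"ry":0,"rz":0},{"hand":38,"dx":0,"dy":0,"dz":7,"rx":0,"ry":0,"rz":0},{"hand":38,"dx":0,"dy":0,"dz":5,"rx":0,"ry":0,"rz":0},{"hand":38,"dx":0,"dy":0,"dz":0,"rx":0,"ry":0,"rz":0},{"hand":38,"dx":0,"dy":0,"dz":0,"rx":0,"ry":0,"rz":0}]';python3 -m jog '[{"hand":38,"dx":0,"dy":0,"dz":2.5,"rx":0,"ry":0,"rz":0},{"hand":38,"dx":0,"dy":0,"dz":0,"rx":0,"ry":0,"rz":0}]'
python3 -c "
from h import *
wrist('w17');plan(632.6,14,21,-83.3,n=1)"
```

```text
clock: 17.08
position: [633.6, 13.8, 23.1]
ee_rot: [0.746, -0.666, -0.0, 0.001]
contact_force: [0.0, 0.3, 0.1]
gripper_width: 48.8
clock: 17.25
position: [634.1, 14.3, 21.1]
ee_rot: [0.746, -0.666, -0.0, 0.0]
contact_force: [0.5, 0.0, -0.4]
gripper_width: 48.6
pos [634.1  14.3  21.3] phi -83.5 tilt [-0. -0.] width 48.5 q6 1.41 t 17.3 dphi 0.2 n 1
0 dx 0.1 dy 1.6 dz 0.3 rz -0.0038
```

View pics/w17.png

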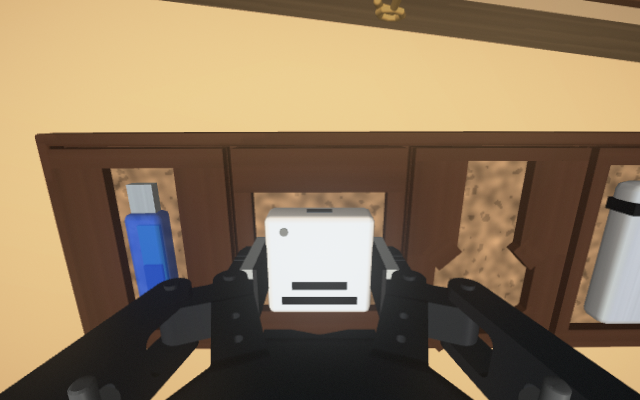

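Still centred. I'll lower it the last 2 mm and release.

```bash
python3 -m jog '[{"hand":38,"dx":0,"dy":1,"dz":2,"rx":0,"ry":0,"rz":0},{"hand":38,"dx":0,"dy":0,"dz":0,"rx":0,"ry":0,"rz":0}]'; python3 -m jog '[{"hand":55,"dx":0,"dy":0,"dz":0,"rx":0,"ry":0,"rz":0},{"hand":58,"dx":0,"dy":0,"dz":0,"rx":0,"ry":0,"rz":0},{"hand":60,"dx":0,"dy":0,"dz":-5,"rx":0,"ry":0,"rz":0},{"hand":62,"dx":0,"dy":0,"dz":-15,"rx":0,"ry":0,"rz":0},{"hand":62,"dx":0,"dy":0,"dz":-30,"rx":0,"ry":0,"rz":0}]'; python3 -m jog '[{"hand":45,"dx":0,"dy":0,"dz":-30,"rx":0,"ry":0,"rz":0},{"hand":45,"dx":0,"dy":0,"dz":0,"rx":0,"ry":0,"rz":0},{"hand":45,"dx":0,"dy":0,"dz":0,"rx":0,"ry":0,"rz":0}]'
python3 -c "
from h import *
wrist('w18');plan(451,-119,145,-54,n=7)"
```

```text
clock: 17.47
position: [632.8, 14.3, 19.1]
ee_rot: [0.746, -0.666, -0.0, 0.0]
contact_force: [-1.0, 0.2, -0.1]
gripper_width: 48.4
clock: 17.88
position: [629.0, 13.4, 63.2]
ee_rot: [0.745, -0.666, -0.004, 0.006]
contact_force: [-0.7, -0.2, 0.5]
gripper_width: 62.0
clock: 18.13
position: [634.8, 14.7, 102.4]
ee_rot: [0.746, -0.666, 0.002, -0.002]
contact_force: [-0.5, 0.1, -0.4]
gripper_width: 44.8
pos [633.4  14.4 100.6] phi -83.5 tilt [-0.0006 -0.0021] width 45.0 q6 1.41 t 18.18 dphi 29.5 n 7
0 dx 16.0 dy 28.0 dz -6.3 rz -0.0736
1 dx 13.9 dy 29.1 dz -6.3 rz -0.0736
2 dx 11.7 dy 30.1 dz -6.3 rz -0.0736
3 dx 9.5 dy 30.9 dz -6.3 rz -0.0736
4 dx 7.2 dy 31.5 dz -6.3 rz -0.0736
5 dx 4.8 dy 31.9 dz -6.3 rz -0.0736
6 dx 2.5 dy 32.2 dz -6.3 rz -0.0736
```

View pics/w18.png

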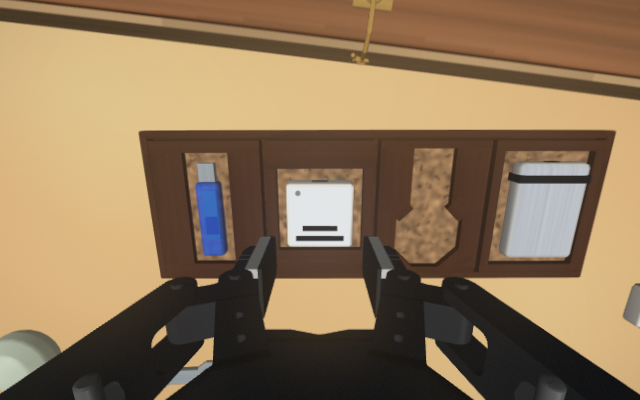

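The stick (210,215), reader (320,214) and SSD (545,212) are all in their recesses. The flash drive is last.

```bash
python3 -m jog '[{"hand":45,"dx":16,"dy":28,"dz":-6,"rx":0,"ry":0,"rz":-0.074},{"hand":45,"dx":14,"dy":29,"dz":-6,"rx":0,"ry":0,"rz":-0.074},{"hand":45,"dx":12,"dy":30,"dz":-6,"rx":0,"ry":0,"rz":-0.074},{"hand":45,"dx":9,"dy":31,"dz":-6,"rx":0,"ry":0,"rz":-0.074},{"hand":45,"dx":7,"dy":31,"dz":-6,"rx":0,"ry":0,"rz":-0.074}]';python3 -m jog '[{"hand":45,"dx":5,"dy":32,"dz":-6,"rx":0,"ry":0,"rz":-0.074},{"hand":45,"dx":2.5,"dy":32,"dz":-6,"rx":0,"ry":0,"rz":-0.074},{"hand":45,"dx":0,"dy":0,"dz":0,"rx":0,"ry":0,"rz":0},{"hand":45,"dx":0,"dy":0,"dz":0,"rx":0,"ry":0,"rz":0},{"hand":45,"dx":0,"dy":0,"dz":0,"rx":0,"ry":0,"rz":0}]'
python3 -c "
from h import *
wrist('w19');plan(451,-119,145,-54,n=1);crop('w19',270,130,100,130,6)"
```

```text
clock: 18.6
position: [501.0, -81.6, 128.5]
ee_rot: [0.857, -0.516, -0.001, 0.001]
contact_force: [0.4, -0.8, -0.2]
gripper_width: 44.9
clock: 19.02
position: [451.5, -119.2, 141.1]
ee_rot: [0.892, -0.453, -0.0, 0.0]
contact_force: [0.4, 0.0, 0.2]
gripper_width: 45.0
pos [ 451.9 -118.9  141. ] phi -53.8 tilt [-0.0002  0.0003] width 45.1 q6 2.11 t 19.07 dphi -0.2 n 1
0 dx -0.5 dy 0.8 dz -4.0 rz 0.0029
```

View pics/w19_c.png

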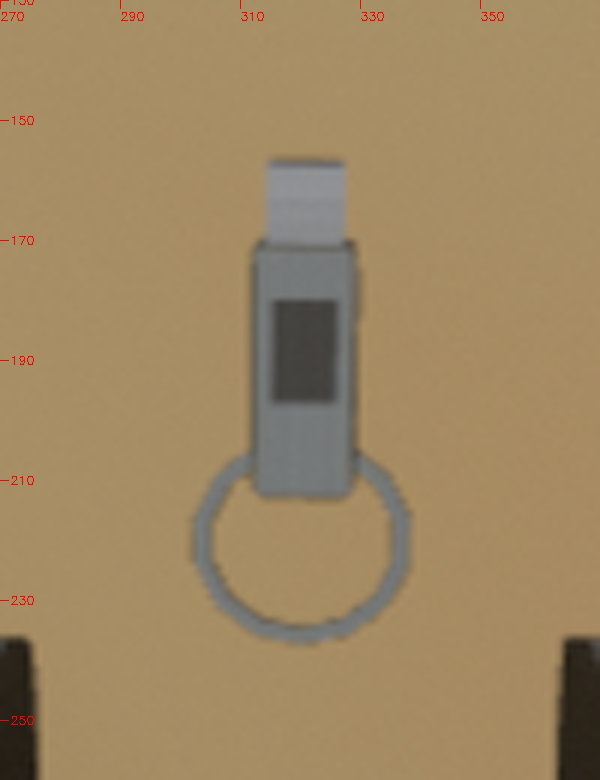

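```bash
python3 - <<'E'
from h import *
d=pickle.load(open('w19.pkl','rb'))
f=lambda x,y,z:at(d,(270+x/6,130+y/6),z)
o,th,r=fit([f(301,545,11.5),f(252,246,22),f(356,246,22),f(353,496,22),f(252,496,22)],[(-22,0),(28,8),(28,-8),(-12,-8),(-12,8)]);print('flash',o,np.degrees(th),r)
g=o+8*np.array([np.cos(th),np.sin(th)]);print(g);plan(g[0],g[1],13,np.degrees(th)-90,n=1)
E
```

```text
flash [ 446.99754085 -124.30151352] 35.82224676663557 [1.07430291 0.28375236 0.23384051 0.71123573 0.64743683]
[ 453.4842339  -119.61933311]
pos [ 451.9 -118.9  141. ] phi -53.8 tilt [-0.0002  0.0003] width 45.1 q6 2.11 t 19.07 dphi -0.3 n 1
0 dx 1.5 dy -0.8 dz 128.0 rz 0.0060
```

```bash
python3 -m jog '[{"hand":45,"dx":1.5,"dy":-0.8,"dz":25,"rx":0,"ry":0,"rz":0.006},{"hand":45,"dx":0,"dy":0,"dz":30,"rx":0,"ry":0,"rz":0},{"hand":45,"dx":0,"dy":0,"dz":25,"rx":0,"ry":0,"rz":0},{"hand":45,"dx":0,"dy":0,"dz":18,"rx":0,"ry":0,"rz":0},{"hand":45,"dx":0,"dy":0,"dz":12,"rx":0,"ry":0,"rz":0}]';python3 -m jog '[{"hand":45,"dx":0,"dy":0,"dz":0,"rx":0,"ry":0,"rz":0},{"hand":45,"dx":0,"dy":0,"dz":0,"rx":0,"ry":0,"rz":0},{"hand":45,"dx":0,"dy":0,"dz":0,"rx":0,"ry":0,"rz":0}]'
python3 -c "
from h import *
plan(453.5,-119.6,13,-54.2,n=1)"
```

```text
clock: 19.48
position: [452.5, -119.3, 28.6]
ee_rot: [0.89, -0.455, -0.002, 0.001]
contact_force: [-0.2, -0.4, 0.3]
gripper_width: 44.9
clock: 19.73
position: [454.1, -119.5, 31.6]
ee_rot: [0.891, -0.455, 0.0, -0.0]
contact_force: [0.1, 0.8, 0.0]
gripper_width: 45.0
pos [ 454.1 -119.5   31.6] phi -54.1 tilt [ 0.0006 -0.0005] width 45.0 q6 2.11 t 19.73 dphi -0.1 n 1
0 dx -0.3 dy 0.5 dz 18.6 rz 0.0013
```

```bash
python3 -m jog '[{"hand":45,"dx":0,"dy":0.5,"dz":9,"rx":0,"ry":0,"rz":0},{"hand":45,"dx":0,"dy":0,"dz":6,"rx":0,"ry":0,"rz":0},{"hand":45,"dx":0,"dy":0,"dz":3.5,"rx":0,"ry":0,"rz":0},{"hand":45,"dx":0,"dy":0,"dz":0,"rx":0,"ry":0,"rz":0},{"hand":8,"dx":0,"dy":0,"dz":0,"rx":0,"ry":0,"rz":0}]';python3 -m jog '[{"hand":8,"dx":0,"dy":0,"dz":0,"rx":0,"ry":0,"rz":0},{"hand":8,"dx":0,"dy":0,"dz":0,"rx":0,"ry":0,"rz":0},{"hand":8,"dx":0,"dy":0,"dz":0,"rx":0,"ry":0,"rz":0},{"hand":8,"dx":0,"dy":0,"dz":0,"rx":0,"ry":0,"rz":0}]'
python3 -c "
from h import *
plan(453.5,-119.6,13,-54.2,n=1)"
```

```text
clock: 20.15
position: [452.5, -120.2, 12.7]
ee_rot: [0.89, -0.455, -0.0, 0.0]
contact_force: [0.3, -0.5, 0.2]
gripper_width: 34.5
clock: 20.48
position: [453.0, -120.2, 13.3]
ee_rot: [0.89, -0.455, 0.0, -0.0]
contact_force: [-1.6, -0.4, 3.6]
gripper_width: 14.2
pos [ 453.  -120.2   13.3] phi -54.2 tilt [ 0.0006 -0.0007] width 14.2 q6 2.11 t 20.48 dphi -0.0 n 1
0 dx -0.2 dy -0.8 dz 0.3 rz 0.0005
```

```bash
python3 -m jog '[{"hand":8,"dx":0,"dy":0,"dz":-6,"rx":0,"ry":0,"rz":0},{"hand":8,"dx":0,"dy":0,"dz":-8,"rx":0,"ry":0,"rz":0},{"hand":8,"dx":0,"dy":0,"dz":-8,"rx":0,"ry":0,"rz":0},{"hand":8,"dx":0,"dy":0,"dz":0,"rx":0,"ry":0,"rz":0},{"hand":8,"dx":0,"dy":0,"dz":0,"rx":0,"ry":0,"rz":0}]'
python3 -c "
from h import *
wrist('w20');plan(453.5,-119.6,13,-54.2,n=1)
from bench import arm
d=arm.get_image('side');cv2.imwrite('pics/s20.png',d['img'][:,:,::-1]);crop('s20',340,140,130,90,6)"
```

```text
clock: 20.9
position: [453.2, -120.1, 35.6]
ee_rot: [0.89, -0.455, 0.001, -0.001]
contact_force: [0.1, 0.2, -0.0]
gripper_width: 14.3
pos [ 452.8 -120.1   35.2] phi -54.2 tilt [ 0.0004 -0.0008] width 13.7 q6 2.11 t 20.95 dphi -0.0 n 1
0 dx 0.0 dy -0.9 dz 22.2 rz 0.0002
```

View pics/w20.png

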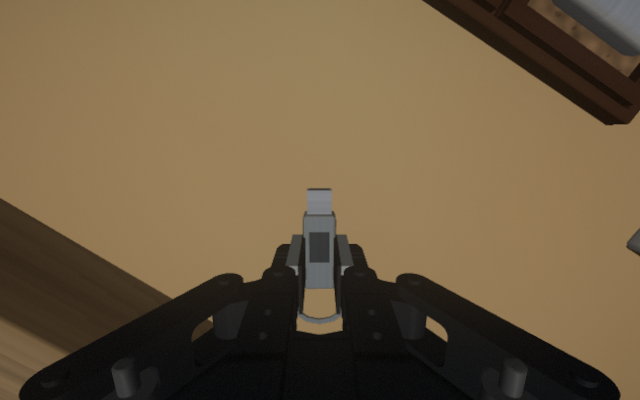

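View pics/s20_c.png

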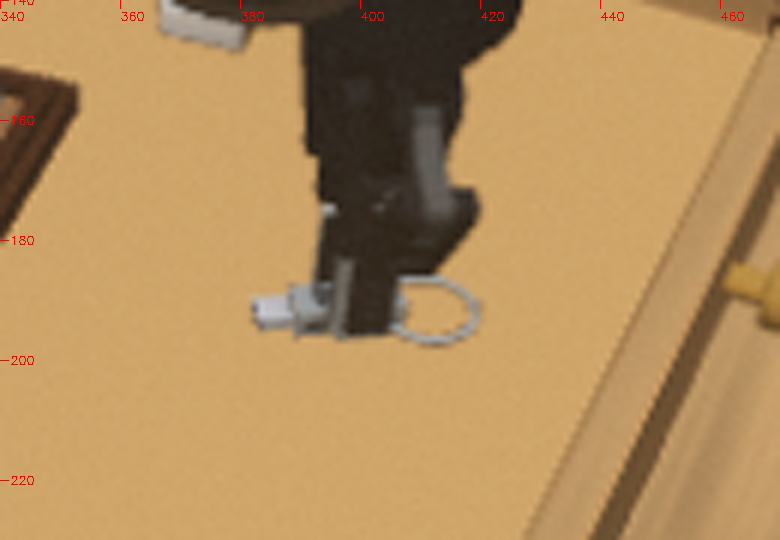

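The drive is lifted and level. Next I'll carry it low to the keyhole.

```bash
python3 -c "
from h import *
plan(650.5,-70.7,48,-83.2,n=7)"
```

```text
pos [ 452.5 -120.1   34.9] phi -54.2 tilt [-0.     -0.0001] width 14.0 q6 2.11 t 21.0 dphi -29.0 n 7
0 dx 10.8 dy -27.1 dz -1.9 rz 0.0723
1 dx 8.8 dy -27.8 dz -1.9 rz 0.0723
2 dx 6.8 dy -28.3 dz -1.9 rz 0.0723
3 dx 4.7 dy -28.8 dz -1.9 rz 0.0723
4 dx 2.6 dy -29.0 dz -1.9 rz 0.0723
5 dx 0.5 dy -29.2 dz -1.9 rz 0.0723
6 dx -1.6 dy -29.1 dz -1.9 rz 0.0723
```

```bash
python3 -m jog '[{"hand":8,"dx":0,"dy":0,"dz":-11,"rx":0,"ry":0,"rz":0},{"hand":8,"dx":11,"dy":-27,"dz":0,"rx":0,"ry":0,"rz":0.072},{"hand":8,"dx":9,"dy":-28,"dz":0,"rx":0,"ry":0,"rz":0.072},{"hand":8,"dx":7,"dy":-28,"dz":0,"rx":0,"ry":0,"rz":0.072},{"hand":8,"dx":5,"dy":-29,"dz":0,"rx":0,"ry":0,"rz":0.072}]';python3 -m jog '[{"hand":8,"dx":2.5,"dy":-29,"dz":0,"rx":0,"ry":0,"rz":0.072},{"hand":8,"dx":0.5,"dy":-29,"dz":0,"rx":0,"ry":0,"rz":0.072},{"hand":8,"dx":-1.5,"dy":-29,"dz":0,"rx":0,"ry":0,"rz":0.072},{"hand":8,"dx":0,"dy":0,"dz":0,"rx":0,"ry":0,"rz":0},{"hand":8,"dx":0,"dy":0,"dz":0,"rx":0,"ry":0,"rz":0}]'
python3 -c "
from h import *
wrist('w21');plan(650.5,-70.7,27,-83.2,n=1)"
```

```text
clock: 21.42
position: [566.9, -92.3, 45.4]
ee_rot: [0.815, -0.58, -0.0, 0.0]
contact_force: [-0.2, -0.0, -1.0]
gripper_width: 13.9
clock: 21.83
position: [651.1, -70.6, 44.4]
ee_rot: [0.749, -0.663, -0.001, 0.001]
contact_force: [-0.2, -0.6, -0.5]
gripper_width: 14.1
pos [649.8 -71.   44.4] phi -83.0 tilt [-0.0004  0.0027] width 13.9 q6 1.55 t 21.88 dphi -0.2 n 1
0 dx -0.2 dy -0.7 dz 17.4 rz 0.0029
```

View pics/w21.png

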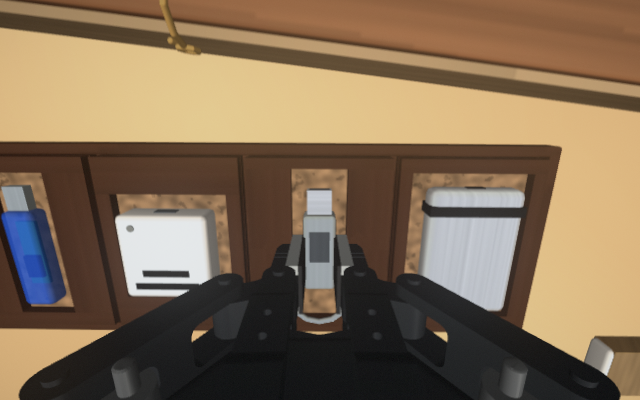

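```bash
python3 - <<'E'
from h import *
d=pickle.load(open('w21.pkl','rb'))
y=np.radians(6.8);m=at(d,(319.5,168),26)[:2];print("centre",m-48*np.array([np.cos(y),np.sin(y)]))
p=at(d,(319.5,190),46)[:2];print("drive origin",p-40*np.array([np.cos(y),np.sin(y)]))
E
python3 -m jog '[{"hand":8,"dx":0,"dy":-0.5,"dz":7,"rx":0,"ry":0,"rz":0},{"hand":8,"dx":0,"dy":0,"dz":6,"rx":0,"ry":0,"rz":0},{"hand":8,"dx":0,"dy":0,"dz":4,"rx":0,"ry":0,"rz":0},{"hand":8,"dx":0,"dy":0,"dz":0,"rx":0,"ry":0,"rz":0},{"hand":8,"dx":0,"dy":0,"dz":0,"rx":0,"ry":0,"rz":0}]'
python3 -c "
from h import *
wrist('w22');plan(650.5,-70.7,25,-83.2,n=1)"
```

```text
centre [643.4072126 -72.3482666]
drive origin [643.73191753 -72.29718097]
clock: 22.3
position: [650.5, -71.3, 28.4]
ee_rot: [0.749, -0.663, -0.0, 0.0]
contact_force: [0.1, 0.5, 0.1]
gripper_width: 14.1
pos [651.  -71.2  28.8] phi -83.1 tilt [0.0001 0.0001] width 14.0 q6 1.55 t 22.35 dphi -0.1 n 1
0 dx -0.6 dy 0.4 dz 3.8 rz 0.0025
```

View pics/w22.png

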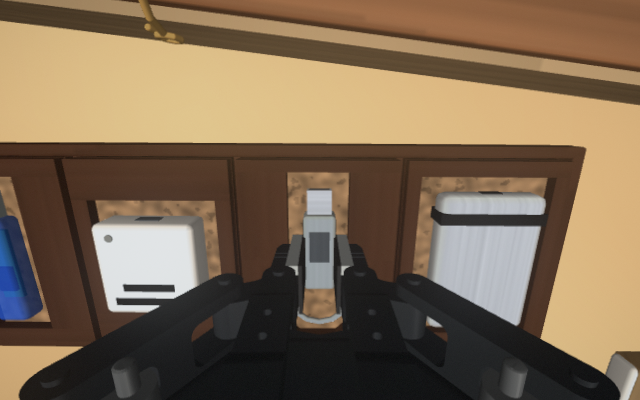

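The drive is centred in the keyhole. I'll lower it 3.5 mm and release.

```bash
python3 -m jog '[{"hand":8,"dx":0,"dy":0,"dz":2,"rx":0,"ry":0,"rz":0},{"hand":8,"dx":0,"dy":0,"dz":1.5,"rx":0,"ry":0,"rz":0},{"hand":8,"dx":0,"dy":0,"dz":0,"rx":0,"ry":0,"rz":0}]' && python3 -m jog '[{"hand":20,"dx":0,"dy":0,"dz":0,"rx":0,"ry":0,"rz":0},{"hand":24,"dx":0,"dy":0,"dz":0,"rx":0,"ry":0,"rz":0},{"hand":26,"dx":0,"dy":0,"dz":-4,"rx":0,"ry":0,"rz":0},{"hand":28,"dx":0,"dy":0,"dz":-10,"rx":0,"ry":0,"rz":0},{"hand":28,"dx":0,"dy":0,"dz":-25,"rx":0,"ry":0,"rz":0}]'; python3 -m jog '[{"hand":28,"dx":0,"dy":0,"dz":-35,"rx":0,"ry":0,"rz":0},{"hand":28,"dx":0,"dy":30,"dz":-35,"rx":0,"ry":0,"rz":0},{"hand":28,"dx":0,"dy":30,"dz":-20,"rx":0,"ry":0,"rz":0},{"hand":28,"dx":0,"dy":0,"dz":0,"rx":0,"ry":0,"rz":0},{"hand":28,"dx":0,"dy":0,"dz":0,"rx":0,"ry":0,"rz":0}]'
python3 -c "
from h import *
wrist('w23');plan(650.5,-70.7,25,-83.2,n=1)
from bench import arm
for n in('side','scene'):
    d=arm.get_image(n);cv2.imwrite(f'pics/{n}23.png',d['img'][:,:,::-1])
crop('side23',220,120,180,150,4)"
```

```text
clock: 22.6
position: [651.6, -71.1, 26.1]
ee_rot: [0.749, -0.663, 0.001, -0.0]
contact_force: [0.4, 0.6, 3.4]
gripper_width: 13.8
clock: 23.02
position: [648.3, -71.2, 61.3]
ee_rot: [0.748, -0.663, -0.003, 0.003]
contact_force: [-0.3, 0.5, -0.5]
gripper_width: 27.9
clock: 23.43
position: [594.2, -78.1, 153.6]
ee_rot: [0.749, -0.663, 0.001, -0.002]
contact_force: [0.2, -0.5, 0.1]
gripper_width: 28.0
pos [594.4 -78.  152. ] phi -83.1 tilt [-0.0002 -0.0019] width 27.9 q6 1.55 t 23.48 dphi -0.1 n 1
0 dx -0.5 dy -56.6 dz 127.0 rz 0.0022
```

View pics/w23.png

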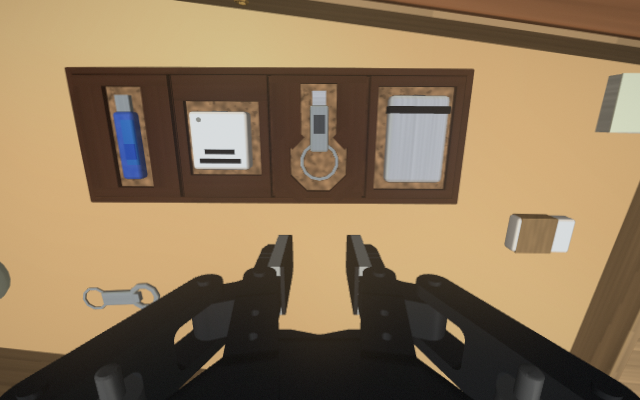

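View pics/side23_c.png

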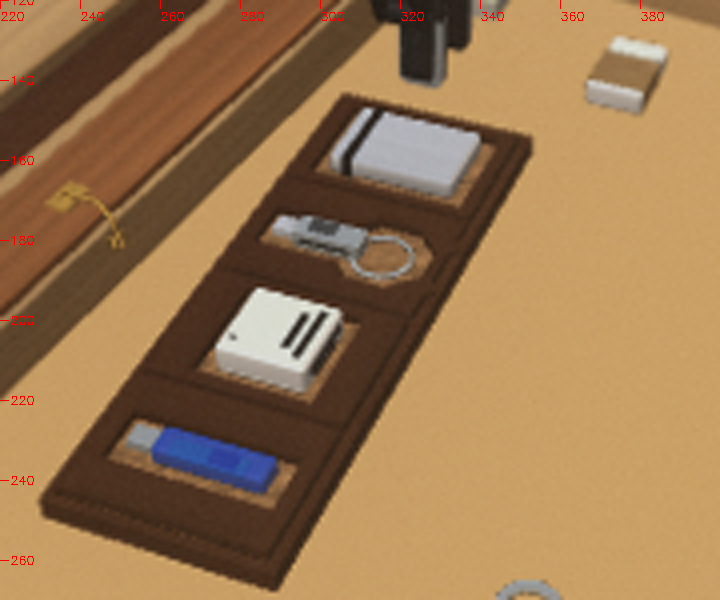

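View pics/scene23.png

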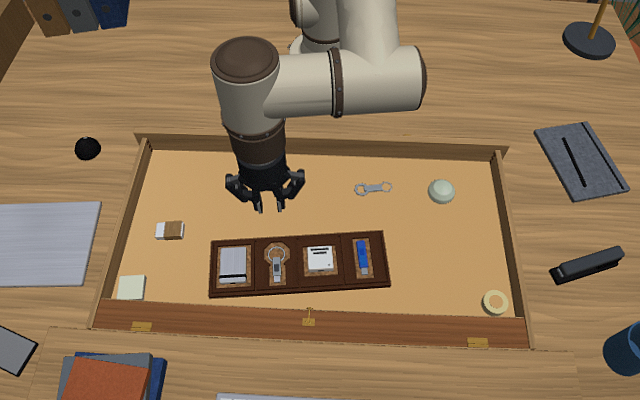

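All four lie in their recesses, at (127,140), (220,140), (319,135) and (417,138) in the wrist view. The eraser (170,230) and opener (373,188) are unchanged in the scene view. One depth check on heights and flatness before handing in.

```bash
python3 - <<'E'
from h import *
d=pickle.load(open('w23.pkl','rb'));D=d["depth"]
def W(u,v):
    c,r=ray(d,(u,v));return c+r*np.median(D[v-1:v+2,u-1:u+2])
for n,top,pts in(("stick",32,[(121,115),(128,130),(133,172)]),("reader",38,[(198,119),(241,119),(244,163),(198,163),(220,138)]),("flash",32,[(319,108),(319,124),(319,145)]),("ssd",34,[(396,120),(440,120),(437,174),(393,174)]),("rim",26,[(155,120),(275,170)])):
    print(n,"expect",top,[round(W(*p)[2],1) for p in pts])
def go(n,z,uv,M):
    o,th,r=fit([at(d,u,z) for u in uv],M);print(n,o.round(1),np.degrees(th).round(1),r.round(1))
go("reader",38,[(189,113),(247,112),(249,169),(193,169)],[(25,25),(25,-25),(-25,-25),(-25,25)])
go("ssd",33,[(387,96),(450,96),(446,182),(385,181)],[(38,26),(38,-26),(-38,-26),(-38,26)])
go("stick",32,[(114,112),(137,110),(146,177),(124,179)],[(23,9),(23,-9),(-37,-9),(-37,9)])
go("flash",32,[(310,106),(328,106),(327,151),(310,151)],[(28,8),(28,-8),(-12,-8),(-12,8)])
E
```

```text
stick expect 32 [np.float64(31.3), np.float64(32.0), np.float64(31.7)]
reader expect 38 [np.float64(38.4), np.float64(38.0), np.float64(38.0), np.float64(37.6), np.float64(37.9)]
flash expect 32 [np.float64(31.8), np.float64(32.7), np.float64(31.9)]
ssd expect 34 [np.float64(34.1), np.float64(33.8), np.float64(33.5), np.float64(34.3)]
rim expect 26 [np.float64(25.5), np.float64(26.0)]
reader [631.9  12.3] 6.2 [1.9 0.3 1.5 0.8]
ssd [ 653.3 -158.5] 8.7 [1.5 1.8 2.6 2.6]
stick [625.2  93.7] 6.3 [1.8 1.4 1.9 1.6]
flash [644.5 -72.4] 6.4 [1.  0.8 1.1 0.9]
```

Heights match each item lying flat on the recess floor, and all centres are within about 6 mm of the inserts. Handing in.

```bash
python3 -c "
from bench import arm
print(arm.job_done(), arm.read_state()['clock'])"
```

```text
the job is handed in; nothing more can be done
the job is handed in; nothing more can be done
```

All four items are in the caddy, each in its own recess, and I handed the job in at about 23.5 s on the robot's clock (limit 93 s). The system gave no verdict.

- **Heights and flatness:** in the last depth check, every top was within about 0.7 mm of where it should be for an item lying flat on the recess floor.
- **Centring:** by my measurements each item is about 1 to 6 mm from its insert's centre, against the 14 mm allowed. The memory stick reads farthest off, about 5 to 6 mm, in a view taken at an angle. From directly above it looked central in its slot.
- **Left alone:** the eraser and bottle opener are at the same pixels as at the start in the final scene picture. The gripper finished empty, well clear of everything.
- **Grips:** the pads rode over the edges of the memory stick and SSD on the first try, so I regripped both lower before lifting. I then lowered each item to within a few millimetres of its recess floor before letting go.
- **Disagreement:** the scene and wrist cameras differed by up to about 4 mm on item positions. I used the wrist measurements for the grasps and about the average of the two for the caddy.

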